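# Nest the washed paint cups, gauge the stack and tag its colour

### The job

Nest all the washed teal paint cups upside down over the white post of the drying rack, pressing each one lightly until it is home but never so hard that the tapers wedge. Then swing the red drop gauge over the finished stack, lower its brass foot onto the top cup, let it spring up again and swing it back clear. Tag the stack too: lay the block of glass in the cups' own colour flat in the pocket of the clamp and swing the yellow lever fully shut over it, leaving the other blocks and the things on the bench where they are.

Things in the scene. Friction and masses are not known exactly. Their poses are not given: they have to be found in the camera images.
- cup1: Teal plastic paint cup (2 to 4 of the four are present), upside down, 70 mm tall, 42 g. Its top 20 mm is a straight round head 44 mm in diameter with a flat top: grip it or press on it there. Below, a skirt flares from 50 to 66 mm diameter. Origin: centre of the open rim underneath, z up, top at +70 mm. Nested, its top stands 28 mm above the top below at first touch. Any order.
- cup1_press (a joint): How far (m) cup1 is pressed past first touch: its top is then 28 mm less this above the top below. 0 = loose; 0.0015 to 0.005 = home; 0.006 = wedged, job failed. Its weight does not move it: it gives at about 4 N plus 1.5 N per mm (8 N at 3 mm, 13 N at 6 mm) and stays, easing back to about 3 mm if pushed deeper. A push on the top cup loads the whole stack.
- cup2: Another teal cup, the same as cup1 in every way; absent in some starts.
- cup2_press (a joint): The same for cup2.
- cup3: Another teal cup, the same as cup1 in every way; absent in some starts.
- cup3_press (a joint): The same for cup3.
- cup4: Another teal cup, the same as cup1 in every way; absent in some starts.
- cup4_press (a joint): The same for cup4.
- post_top (a point): Centre of the flat top of the white post (44 mm diameter, top 65 mm above the table); cups nest over it, their axis within 5 mm of it. The post stands on a fixed aluminium base plate 10 mm thick. This point's z is up and its +x points level to the axis of the gauge column, 130 mm away (column 16 mm in diameter, its top 265 mm above the table).
- gauge_swing (a joint): Swing of the gauge arm about the upright column (rad): 0 = foot exactly over the post (arm along the post point's -x); grows clockwise seen from above, about 1.25 to 1.6 where it starts, stop at 1.7. Parked clear is anything above 1.0. Stays where it is left.
- gauge_drop (a joint): How far the gauge arm has been pushed down the column (m), 0 to 0.125. At 0 the foot's underside is 200 mm above the table, so height of what it rests on = 0.200 m minus this. A spring returns it to 0: about 2 N to start, 4 N at 0.1 m.
- gauge_knob (a point): Middle of the upright black round knob on the end of the red gauge arm (18 mm diameter, 34 mm tall, its lower end on the arm), straight above the foot, 130 mm from the column axis; it lies 46 mm above the foot's underside. Grip it from above to swing, lower and raise the gauge.
- gauge_foot: Brass foot of the gauge, a disc 26 mm in diameter; origin at the centre of its underside.
- block_teal: Block of teal glass, 28 (x) x 44 (y) x 18 (z) mm, lying flat; origin at the centre of its underside. The one in the cups' colour: it goes in the clamp.
- block_amber: Block of amber glass, 28 (x) x 44 (y) x 18 (z) mm, lying flat; origin at the centre of its underside. Not the cups' colour: leave it alone.
- block_red: Block of red glass, 28 (x) x 44 (y) x 18 (z) mm, lying flat; origin at the centre of its underside. Not the cups' colour: leave it alone.
- pocket (a point): Centre of the pocket floor of the fixed colour-tag clamp, 6 mm above the table; the pocket is 31 (its x) x 47 (its y) mm with walls 7 mm high and 5 mm thick, so a block lying home in it stands 11 mm proud of the walls. The block may lie either way round (half a turn). Its z is up.
- lever (a joint): Angle of the yellow lever of the clamp (rad) about its upright pivot, which stands 42 mm from the pocket's centre along the pocket's +y: 0 = shut, lying across the block along the pocket's -y; grows anticlockwise seen from above; about 1.2 to 1.6 (pointing to the pocket's +x) where it starts. Stays where it is left. Its bar passes 2.5 mm above a block that lies home.
- lever_knob (a point): Middle of the lever's upright black round knob (14 mm diameter, 27 mm clear above the bar, top 66.5 mm above the table), 74 mm from the pivot. Grip or push it from above to swing the lever.
- foil_roll: Bystander: copper foil roll lying flat, 72 mm diameter, 8 mm high; leave it alone.
- jar: Bystander: small amber jar, 52 mm diameter, 62 mm tall; leave it alone.
- jar2: Bystander: small blue jar, 52 mm diameter, 62 mm tall; leave it alone.
- marker: Bystander: red marker pen, 130 mm long; leave it alone.
- pliers: Bystander: green-handled pliers, 160 mm long; leave it alone.
Mind the look-alikes: they are no part of the job. There is more than one size of the part that bears pocket; the job needs the middle-sized.

How it is judged:
By the outcome, as a careful person would: the job done as asked, in the order asked, and still so for the second after the job is handed in, with the robot touching nothing.
Of cup1, cup2, cup3, cup4 only 2 to 4 are there at a start; the rules pass over those that are not, and their reading is None.
At some moment in a run one of cup1, cup2, cup3, cup4, block_teal may be knocked a few centimetres aside while the robot is not near it.
It also fails if it takes over 210 s, if anything falls off the work surface, if the arm or the gripper's body presses on something with over 40 N, if the wrist force passes 120 N, or if a joint passes its speed limit or range.

### The arm

A 7-joint arm with a two-finger parallel gripper is mounted at the origin on the work surface. World frame = base frame: x ahead of the robot, y to its left, z up, the work surface at z = 0. Lengths are in m, angles in rad, forces in N, time in s.
With the tool pointing down it reaches from about 0.425 to 0.875 m from the base axis. Payload 4.7 kg.
Tool frame: the origin (TCP) lies at the very end of the fingers, on their centre line; the grasp point (between the pads) lies 19 mm behind it (arm.tcp_to_grasp is the distance from the TCP to the grasp point, in m); z points along the fingers, y is the line along which they close (so a half turn about z gives the same grasp; the last joint's range is limited). The gripper opens to 87 mm and grips with 3 to 60 N. Pads are 19 mm wide; open, the fingers measure 117 mm over their backs; the gripper's body (75 mm by 190 mm) begins 51 mm behind the grasp point.
Start: joints at [1.278, 0.321, -0.07, 1.45, 0.023, 1.371, -0.057], TCP at [0.196, -0.62, 0.223] pointing down, gripper open.
Joint ranges: [-2.86, 2.86], [-0.3, 2.09], [-1.38, 1.24], [0.06, 2.45], [-1.56, 4.7], [0.09, 2.05], [-2.69, 2.69]. Speed limits (rad/s): [2.57, 2.57, 3.14, 3.14, 3.14, 3.14, 3.14].

### API

Orientations are given as a unit quaternion [x, y, z, w].
In Python, from station import arm gives the robot as it stands.
- The arm moves only by the tool servo_tool, never from a script. Its argument "increments" is a list of rows, each an object of numbers: "fingers": the opening, from -1 (shut) to 1 (fully open), so that 0 is half open; "x", "y", "z": the shift along the tool's x, y, z in m; "roll": the turn about the tool's z in rad. In form: [{"fingers": .., "x": .., "y": .., "z": .., "roll": ..}, ...]. A call has exactly 8 rows; each row shifts and turns the commanded pose from where the row before left it, along the tool's axes as they then stand; what a row does not reach is not made up. A row lasts 1/10 s, in which the tool goes at most 50 mm and 8.59 degrees, less where a joint would pass 70% of its speed; a pose out of reach is approached as far as the arm can. A call is refused whole if a number of a shift passes 0.05 or a number of a turn 0.15, either way. A call with a gripper value outside its range is refused whole. The fingers move at their own pace and stop on an object; "force" is the grip in N (left out, the last holds). Time passes only in rows, so rows that do not move let the fingers close, or fill a call up. It gives the time, the measured TCP pose, the force, the opening and the grip force at its end, in the units of the state.
- arm.get_obs(): the state, without advancing time (a new reading comes with each control period).
- arm.read_camera(name): name is "scene" or "top" or "wrist"; returns the picture (480x640x3 uint8, blue, green, red); there is no depth.
- arm.calibration(name): a dict with "mtx" (3x3 intrinsics, pixels), "T" (4x4, takes a point from camera to world coordinates). Camera axes: x right, y down, z forward; pixel columns grow to the right and rows downward; lengths in m; the calibration is good to about 2 mm. A picture is of the moment at which its call begins: read the wrist's pose just before it. calibration takes no time and is no camera call; for the wrist camera it gives the pose at the moment of the call.
- arm.finish_job(): hands the job in; it is judged then, once.
The state is a dict: "clock": time; "joint_pos": joint angles; "qvel": joint speeds; "joint_torque": joint torques, N m; "eef_pos": TCP position; "ee_rot": TCP orientation; "force": force on the tool from outside, world axes, zero at the start; "ft_torque": the same for the moment, N m; "gripper_width": finger opening in m; "gripper_force": force on a finger pad.
Only numpy, scipy, OpenCV 4.12 (cv2) and the standard library are available. Lean on these libraries where they do the work, as an engineer would, in place of code of your own. Each camera call takes 0.05 s, during which the arm holds its last target. There are 200 camera calls.

## Working session

There is one attempt and no reset: what is moved stays moved. The work goes in short steps, Python scripts to look and compute and a tool call to move; the robot and the scene stay as the last step left them, time stands still between calls to the robot, and variables do not carry over. Pictures are saved under pics/ and viewed, at most 14 in all, crops included, and the job is handed in when it is done.

Besides the shell and the picture viewer there is one more tool, called after "Emit:" as name([rows], argument=value, ...), one row to a line, values as JSON. servo_tool: Moves the arm, as the interface text tells. Its arguments: {"type":"object","properties":{"increments":{"type":"array"},"force":{"type":"number"}},"required":["increments"]}

```bash
ls; mkdir -p pics; python3 - <<'E'
from station import arm
import cv2,numpy as np
for n in ("scene","top"):
    cv2.imwrite(f"pics/{n}0.png",arm.read_camera(n)); c=arm.calibration(n); print(n,np.round(c["mtx"],1).tolist(),np.round(c["T"],3).tolist())
o=arm.get_obs()
for k,v in o.items(): print(k,np.round(v,3))
E
```

```text
pics
scene [[528.7, 0.0, 321.3], [0.0, 528.7, 246.0], [0.0, 0.0, 1.0]] [[0.18, 0.696, -0.695, 1.248], [0.983, -0.113, 0.142, -0.083], [0.02, -0.709, -0.705, 0.911], [0.0, 0.0, 0.0, 1.0]]
top [[592.7, 0.0, 324.0], [0.0, 592.7, 236.6], [0.0, 0.0, 1.0]] [[-0.002, -0.995, 0.102, 0.393], [-1.0, 0.001, -0.004, 0.039], [0.004, -0.102, -0.995, 1.41], [0.0, 0.0, 0.0, 1.0]]
clock 0.1
joint_pos [ 1.278  0.322 -0.07   1.452  0.023  1.371 -0.057]
qvel [-0.001 -0.002 -0.001 -0.004  0.001  0.001 -0.   ]
joint_torque [ 0.0000e+00 -4.9257e+01 -4.0600e-01 -3.1340e+01 -6.4000e-02  3.9000e-02
  0.0000e+00]
eef_pos [ 0.196 -0.619  0.222]
ee_rot [ 0.988  0.153 -0.    -0.001]
force [-1.399 -0.255  0.577]
ft_torque [-0.01   0.02  -0.002]
gripper_force 0.0
gripper_width 0.087
```

View pics/top0.png

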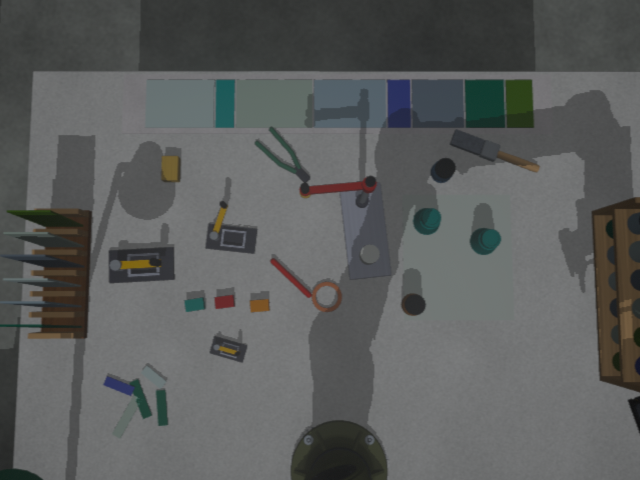

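View pics/scene0.png

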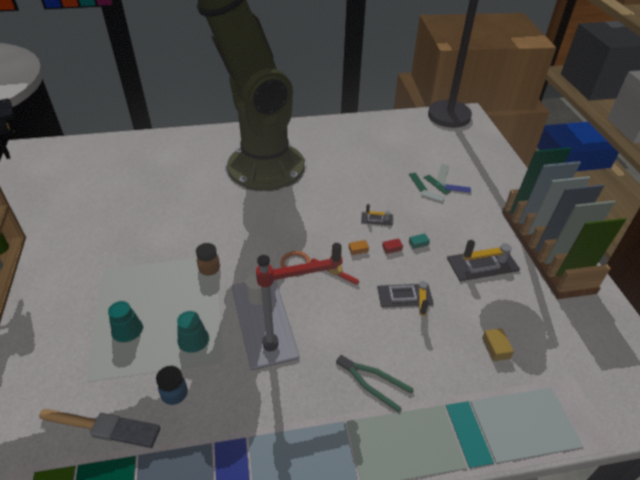

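The top view shows two teal cups at (428,220) and (487,240), and the post at (370,254). The gauge knob is near (305,189) and the column near (370,184). The middle clamp is at (232,237) with its lever open, and the teal block is at (195,304). I'll zoom in for detail.

```bash
cat > h.py <<'E'
from station import arm
import cv2,numpy as np
def w(n,u,v,z,c=None):
    c=c or arm.calibration(n); K,T=np.array(c["mtx"]),np.array(c["T"])
    d=T[:3,:3]@np.linalg.solve(K,[u,v,1]); return T[:3,3]+d*(z-T[2,3])/d[2]
def p(n,P,c=None):
    c=c or arm.calibration(n); K,T=np.array(c["mtx"]),np.array(c["T"])
    q=K@(T[:3,:3].T@(np.array(P)-T[:3,3])); return q[:2]/q[2]
E
python3 - <<'E'
from h import *
t=cv2.imread("pics/top0.png"); s=cv2.imread("pics/scene0.png")
def crop(i,x,y,ww,hh,k): return np.clip(cv2.resize(i[y:y+hh,x:x+ww],None,fx=k,fy=k,interpolation=cv2.INTER_CUBIC)*1.8,0,255).astype(np.uint8)
a=crop(t,290,165,200,150,4)
b=crop(t,180,195,100,150,4)
cv2.imwrite("pics/a.png",a); c=crop(s,340,200,100,150,4); cv2.imwrite("pics/b.png",np.hstack([b,c]))
E
```

```text
(no output)
```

View pics/a.png

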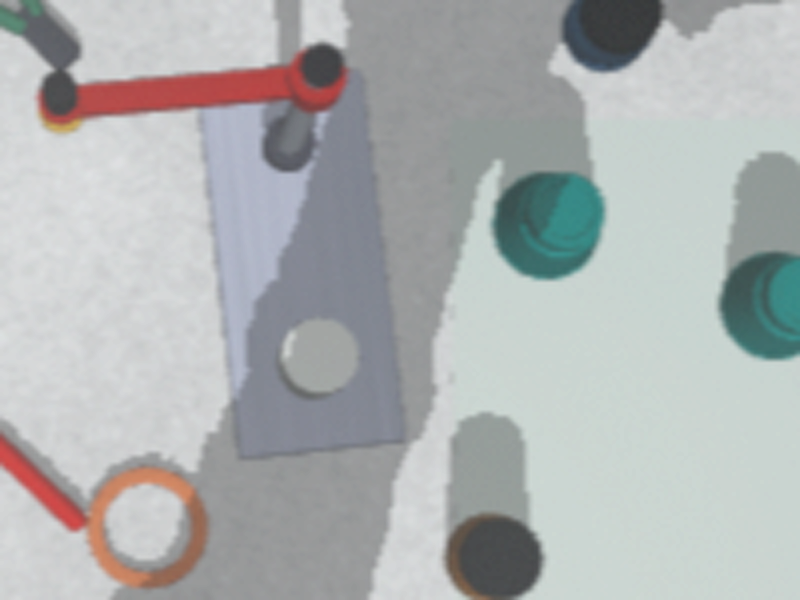

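View pics/b.png

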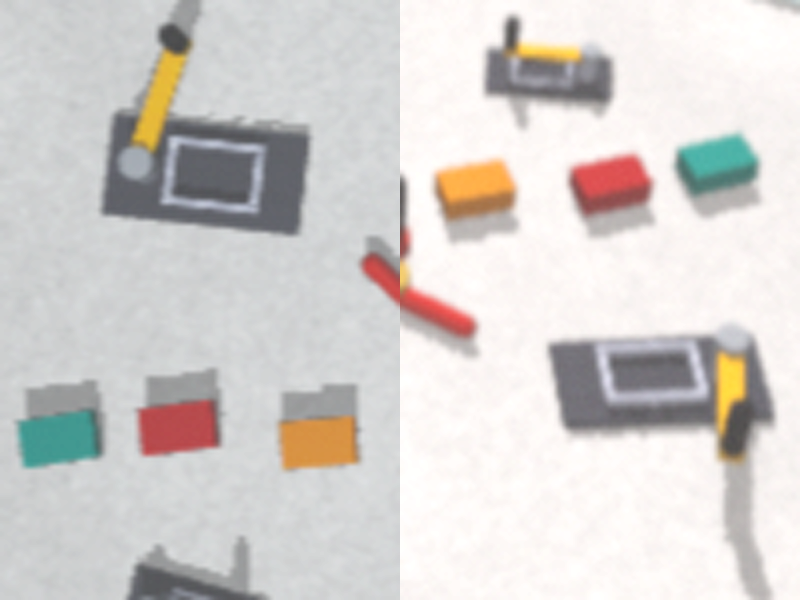

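Crop a shows the post top at crop (320,355), the column top at (322,66) and the gauge knob at (60,90). Crop b shows the pocket frame centred at (214,174), the pivot at (136,163), the lever knob at (175,38) and the teal block top at (60,439).

```bash
cat >> h.py <<'E'
def cupfit(n,img,xy0,base=0.0,c=None):
    from scipy.optimize import minimize
    c=c or arm.calibration(n)
    H=cv2.cvtColor(img,cv2.COLOR_BGR2HSV); m=((H[...,0]>80)&(H[...,0]<98)&(H[...,1]>120)).astype(np.uint8)
    u0,v0=p(n,[*xy0,base+.035],c); th=np.linspace(0,2*np.pi,40)
    k=45 if n!="wrist" else 400
    yy,xx=np.mgrid[:480,:640]; win=(abs(xx-u0)<k)&(abs(yy-v0)<k); S=8
    def cost(q):
        P=[p(n,[q[0]+r*np.cos(a),q[1]+r*np.sin(a),base+z],c) for r,z in((.033,0),(.025,.05),(.022,.05),(.022,.07)) for a in th]
        h=cv2.convexHull(np.float32(P)); r=np.zeros((480,640),np.uint8)
        cv2.fillConvexPoly(r,np.int32(h*16),255,cv2.LINE_AA,4)
        return np.abs(r/255.-m)[win].sum()
    r=minimize(cost,xy0,method="Nelder-Mead",options=dict(initial_simplex=np.array(xy0)+[[0,0],[.012,0],[0,.012]],xatol=2e-4))
    return r.x,r.fun,int(m[win].sum())
E
python3 - <<'E'
from h import *
t=cv2.imread("pics/top0.png"); s=cv2.imread("pics/scene0.png")
ua=lambda x,y:((x+.5)/4-.5+290,(y+.5)/4-.5+165)
ub=lambda x,y:((x+.5)/4-.5+180,(y+.5)/4-.5+195)
post=w("top",*ua(320,355),.065); col=w("top",*ua(322,66),.265); kn=w("top",*ua(60,90),.263)
print("post",post,"col",col,np.linalg.norm(col-post),"knob",kn,np.linalg.norm((kn-col)[:2]))
for q in((565,212),(798,296)): 
    g=w("top",*ua(*q),.07); print("cup guess",g)
    print(" top",cupfit("top",t,g[:2]));print(" scene",cupfit("scene",s,g[:2]))
po=w("top",*ub(214,174),.013);pv=w("top",*ub(136,163),.03);k=w("top",*ub(175,36),.0665)
print("pocket",po,"pivot",pv,np.linalg.norm((pv-po)[:2]),"knob",k,np.linalg.norm((k-pv)[:2]))
# pocket frame corners
for nm,z,L in(("pocket",.013,((166,136),(265,145),(261,212),(162,204))),("teal",.018,((20,422),(95,412),(100,458),(25,466)))):
    P=np.array([w("top",*ub(*q),z) for q in L]); print(nm,P.mean(0),np.linalg.norm(P[1]-P[0]),np.linalg.norm(P[2]-P[1]),"long-axis dir",np.arctan2(*((P[0]-P[1]+P[3]-P[2])[[1,0]])))
# scene check
print("scene pocket",p("scene",po),"pivot",p("scene",pv),"post",p("scene",post),"knob",p("scene",k))
o=arm.get_obs(); print(o["eef_pos"],o["ee_rot"])
E
```

```text
post [ 0.49248456 -0.06985328  0.065     ] col [ 0.6196932  -0.05597538  0.265     ] 0.2374334280289143 knob [0.60826254 0.07253113 0.263     ] 0.1290138897045897
cup guess [ 0.57368442 -0.21003796  0.07      ]
 top (array([ 0.57469439, -0.20917247]), np.float64(436.121568627451), 244)
 scene (array([ 0.56918809, -0.21054799]), np.float64(508.2509803921569), 672)
cup guess [ 0.52535494 -0.34164032  0.07      ]
 top (array([ 0.52743923, -0.34391934]), np.float64(445.3254901960784), 284)
 scene (array([ 0.5234853 , -0.34440575]), np.float64(351.35686274509806), 856)
pocket [0.53299105 0.24884458 0.013     ] pivot [0.53780944 0.29197983 0.03      ] 0.043403531624310994 knob [0.60706327 0.26424794 0.0665    ] 0.07459994091679188
pocket [0.53287245 0.24914007 0.013     ] 0.05897512079316386 0.039884807999362844 long-axis dir 1.4834531345738677
teal [0.37707951 0.33563175 0.018     ] 0.04397939037971915 0.026877430421986925 long-axis dir 1.688164598714355
scene pocket [401.64398059 291.87588093] pivot [422.02980587 286.08687209] post [255.02623041 280.42625847] knob [422.40622997 301.29159734]
[ 0.19610513 -0.61919778  0.22157005] [ 9.88258571e-01  1.52788317e-01 -1.73407604e-04 -8.34912286e-04]
```

Emit:
servo_tool([
  {"fingers":1,"roll":0.1},
  {"fingers":1,"roll":0.1},
  {"fingers":1,"roll":0.107},
  {"fingers":1,"x":0.036,"y":-0.03},
  {"fingers":1,"x":0.036,"y":-0.03},
  {"fingers":1,"x":0.036,"y":-0.03},
  {"fingers":1,"x":0.036,"y":-0.03},
  {"fingers":1,"x":0.036,"y":-0.03},
])

```text
schema error: expected keys fingers, x, y, z, roll
```

```bash
python3 - <<'E'
from h import *
o=arm.get_obs(); print(o["clock"],o["eef_pos"],o["ee_rot"],o["joint_pos"])
c=arm.calibration("wrist"); i=arm.read_camera("wrist"); cv2.imwrite("pics/w1.png",i); print(np.round(c["T"],3).tolist(), c["mtx"][0][0])
E
```

```text
0.1 [ 0.19610513 -0.61919778  0.22157005] [ 9.88258571e-01  1.52788317e-01 -1.73407604e-04 -8.34912286e-04] [ 1.27811536  0.32174975 -0.07009084  1.4515536   0.0225971   1.3707817
 -0.05693574]
[[0.303, -0.914, -0.271, 0.27], [-0.953, -0.291, -0.085, -0.596], [-0.001, 0.284, -0.959, 0.384], [0.0, 0.0, 0.0, 1.0]] 400.56391035293944
```

All five keys are needed in every row.

Emit:
servo_tool([
  {"fingers":1,"x":0,"y":0,"z":0,"roll":0.1},
  {"fingers":1,"x":0,"y":0,"z":0,"roll":0.1},
  {"fingers":1,"x":0,"y":0,"z":0,"roll":0.107},
  {"fingers":1,"x":0.036,"y":-0.03,"z":0,"roll":0},
  {"fingers":1,"x":0.036,"y":-0.03,"z":0,"roll":0},
  {"fingers":1,"x":0.036,"y":-0.03,"z":0,"roll":0},
  {"fingers":1,"x":0.036,"y":-0.03,"z":0,"roll":0},
  {"fingers":1,"x":0.036,"y":-0.03,"z":0,"roll":0},
])

```text
clock: 0.95
eef_pos: [0.3774, -0.4682, 0.2224]
ee_rot: [1.0, -0.0, -0.0, -0.0]
force: [0.7, 0.2, -0.1]
gripper_width: 0.087
gripper_force: 0.0
```

```bash
cat >> h.py <<'E'
def st():
    o=arm.get_obs(); q=o["ee_rot"]; print("t %.1f"%o["clock"],"tcp",np.round(o["eef_pos"],4),"phi %.3f"%(2*np.arctan2(q[1],q[0])),"F",np.round(o["force"],1),"w %.4f gf %.1f"%(o["gripper_width"],o["gripper_force"]),"j7 %.2f"%o["joint_pos"][6]); return o
E
python3 - <<'E'
from h import *
st()
c=arm.calibration("wrist"); i=arm.read_camera("wrist"); cv2.imwrite("pics/w1.png",i); print(np.round(c["T"],3).tolist(), c["mtx"][0][0])
E
```

```text
t 0.9 tcp [ 0.3774 -0.4682  0.2224] phi -0.000 F [ 0.7  0.2 -0.1] w 0.0870 gf 0.0 j7 -0.75
[[0.0, -0.959, -0.284, 0.455], [-1.0, -0.0, -0.0, -0.468], [0.0, 0.284, -0.959, 0.385], [0.0, 0.0, 0.0, 1.0]] 400.56391035293944
```

Emit:
servo_tool([
  {"fingers":1,"x":0.037,"y":-0.031,"z":0,"roll":0},
  {"fingers":1,"x":0.037,"y":-0.031,"z":0,"roll":0},
  {"fingers":1,"x":0.037,"y":-0.031,"z":0,"roll":0},
  {"fingers":1,"x":0.037,"y":-0.031,"z":0,"roll":0},
  {"fingers":1,"x":0,"y":0,"z":0,"roll":0},
  {"fingers":1,"x":0,"y":0,"z":0,"roll":0},
  {"fingers":1,"x":0,"y":0,"z":0,"roll":0},
  {"fingers":1,"x":0,"y":0,"z":0,"roll":0},
])

```text
clock: 1.8
eef_pos: [0.5229, -0.3476, 0.2224]
ee_rot: [1.0, -0.002, -0.0, 0.0]
force: [1.0, -0.5, -1.0]
gripper_width: 0.087
gripper_force: 0.0
```

```bash
sed -i 's/(H\[...,0\]>80)&(H\[...,0\]<98)&(H\[...,1\]>120)/(H[...,0]>78)\&(H[...,0]<100)\&(H[...,1]>110)/' h.py
python3 - <<'E'
from h import *
st()
c=arm.calibration("wrist"); i=arm.read_camera("wrist"); cv2.imwrite("pics/w1.png",i)
print(cupfit("wrist",i,(.526,-.344),0,c))
t=cv2.imread("pics/top0.png"); s=cv2.imread("pics/scene0.png")
for g in ((.526,-.344),(.574,-.21)): print(cupfit("top",t,g),cupfit("scene",s,g))
E
```

```text
t 1.8 tcp [ 0.5229 -0.3476  0.2224] phi -0.003 F [ 1.  -0.5 -1. ] w 0.0870 gf 0.0 j7 -1.09
(array([ 0.5270469 , -0.34782145]), np.float64(8417.458823529412), 11546)
(array([ 0.52502875, -0.34383814]), np.float64(378.70980392156866), 351) (array([ 0.52184383, -0.34550174]), np.float64(284.85490196078433), 922)
(array([ 0.57371659, -0.21095679]), np.float64(317.4901960784314), 363) (array([ 0.57148093, -0.20872028]), np.float64(396.6627450980392), 786)
```

View pics/w1.png

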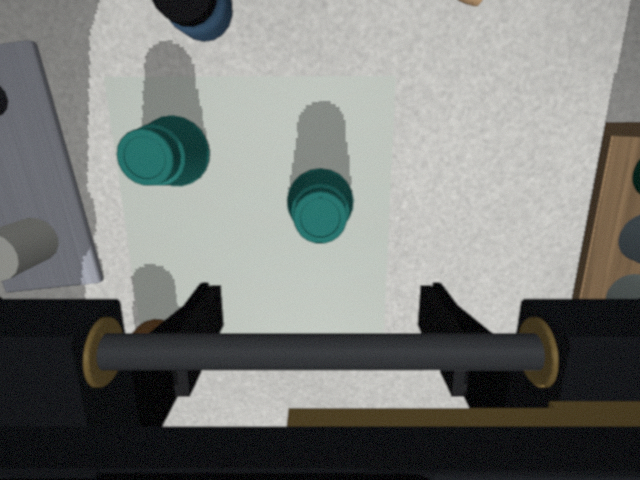

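The wrist view shows the cups with head tops at (320,215) and (150,156).

```bash
sed -i 's/else 400/else 80/' h.py
python3 - <<'E'
from h import *
st()
c=arm.calibration("wrist"); i=cv2.imread("pics/w1.png")
for q,g in(((320,215),(.526,-.344)),((150,156),(.574,-.21))):
  print(w("wrist",*q,.07,c),cupfit("wrist",i,g,0,c))
H=cv2.cvtColor(i,cv2.COLOR_BGR2HSV);print(H[215,320],H[190,340],H[200,370])
print("post",w("wrist",8,252,.065,c),p("wrist",[.4925,-.0699,.065],c))
E
```

```text
t 1.9 tcp [ 0.523  -0.3475  0.2225] phi -0.003 F [-0.3  0.3 -0.1] w 0.0867 gf 0.0 j7 -1.09
[ 0.52833469 -0.34753362  0.07      ] (array([ 0.52742521, -0.34704079]), np.float64(510.27058823529416), 3641)
[ 0.57534796 -0.21638172  0.07      ] (array([ 0.57397365, -0.21328841]), np.float64(616.2039215686275), 4951)
[ 88 178 112] [ 87 177  62] [ 64  10 198]
post [ 0.49609245 -0.08524691  0.065     ] [ -9.25392294 256.10113029]
```

Emit:
servo_tool([
  {"fingers":1,"x":0.004,"y":-0.0015,"z":0.03,"roll":0},
  {"fingers":1,"x":0,"y":0,"z":0.03,"roll":0},
  {"fingers":1,"x":0,"y":0,"z":0.03,"roll":0},
  {"fingers":1,"x":0,"y":0,"z":0.03,"roll":0},
  {"fingers":1,"x":0,"y":0,"z":0.03,"roll":0},
  {"fingers":1,"x":0,"y":0,"z":0.013,"roll":0},
  {"fingers":1,"x":0,"y":0,"z":0.0065,"roll":0},
  {"fingers":1,"x":0,"y":0,"z":0,"roll":0},
])

```text
clock: 2.65
eef_pos: [0.5281, -0.3447, 0.0531]
ee_rot: [1.0, -0.0, -0.0, 0.0]
force: [-0.6, -0.6, 0.4]
gripper_width: 0.087
gripper_force: 0.0
```

Emit:
servo_tool([
  {"fingers":-1,"x":0,"y":0,"z":0,"roll":0},
  {"fingers":-1,"x":0,"y":0,"z":0,"roll":0},
  {"fingers":-1,"x":0,"y":0,"z":0,"roll":0},
  {"fingers":-1,"x":0,"y":0,"z":0,"roll":0},
  {"fingers":-1,"x":0,"y":0,"z":0,"roll":0},
  {"fingers":-1,"x":0,"y":0,"z":0,"roll":0},
  {"fingers":-1,"x":0,"y":0,"z":0,"roll":0},
  {"fingers":-1,"x":0,"y":0,"z":0,"roll":0},
], force=20)

```text
clock: 3.45
eef_pos: [0.5284, -0.3443, 0.0531]
ee_rot: [1.0, -0.0, 0.0, 0.0]
force: [0.7, -0.0, 0.8]
gripper_width: 0.0436
gripper_force: 20.0
```

Emit:
servo_tool([
  {"fingers":-1,"x":0,"y":0,"z":-0.03,"roll":0},
  {"fingers":-1,"x":0,"y":0,"z":-0.04,"roll":0},
  {"fingers":-1,"x":0,"y":0,"z":-0.04,"roll":0},
  {"fingers":-1,"x":-0.008,"y":-0.04,"z":-0.01,"roll":0},
  {"fingers":-1,"x":-0.008,"y":-0.04,"z":0,"roll":0},
  {"fingers":-1,"x":-0.008,"y":-0.04,"z":0,"roll":0},
  {"fingers":-1,"x":-0.008,"y":-0.04,"z":0,"roll":0},
  {"fingers":-1,"x":0,"y":0,"z":0,"roll":0},
])

```text
clock: 4.25
eef_pos: [0.4962, -0.1773, 0.1733]
ee_rot: [1.0, 0.004, -0.0, -0.001]
force: [-0.5, 0.3, -1.0]
gripper_width: 0.0435
gripper_force: 20.0
```

```bash

python3 - <<'E'
from h import *
st()
c=arm.calibration("wrist"); i=arm.read_camera("wrist"); cv2.imwrite("pics/w2.png",i); np.savez("c2.npz",**c)
print(p("wrist",[.4925,-.0699,.065],c))
E
```

```text
t 4.2 tcp [ 0.4962 -0.1773  0.1733] phi 0.009 F [-0.5  0.3 -1. ] w 0.0435 gf 20.0 j7 -1.30
[168.24507216 240.11752506]
```

View pics/w2.png

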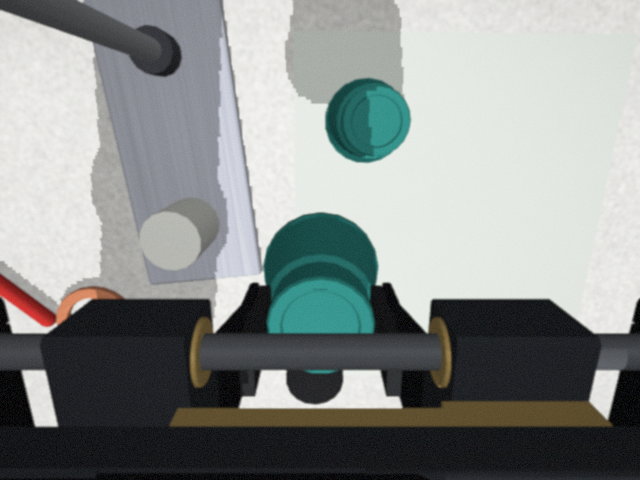

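The wrist view shows the post top at (170.5,239) and the held cup's top near (321,322). The other cup's head is at about (372,121).

```bash

python3 - <<'E'
from h import *
c=dict(np.load("c2.npz"))
print("post",w("wrist",170.5,239,.065,c),"held",w("wrist",321,322,.1902,c),"pred",p("wrist",[.4962,-.1773,.1902],c))
for r in((.022,0),(-.022,0),(0,.022),(0,-.022)): print(p("wrist",[.4962+r[0],-.1773+r[1],.1902],c))
print("cup",w("wrist",372,121,.07,c)); i=cv2.imread("pics/w2.png"); print(cupfit("wrist",i,(.574,-.211),0,c))
E
```

```text
post [ 0.49333836 -0.07157272  0.065     ] held [ 0.49605537 -0.1776932   0.1902    ] pred [320.03013563 321.66854323]
[320.54621852 270.61925014]
[319.55244134 368.92055592]
[265.56206524 321.16983201]
[374.48422098 322.1671264 ]
cup [ 0.57437466 -0.2093974   0.07      ]
(array([ 0.57388157, -0.21103606]), np.float64(585.3333333333333), 5326)
```

Emit:
servo_tool([
  {"fingers":-1,"x":-0.0004,"y":-0.0353,"z":0,"roll":0},
  {"fingers":-1,"x":-0.0004,"y":-0.0353,"z":0,"roll":0},
  {"fingers":-1,"x":-0.0004,"y":-0.0352,"z":0,"roll":0},
  {"fingers":-1,"x":0,"y":0,"z":0.01,"roll":0},
  {"fingers":-1,"x":0,"y":0,"z":0.02,"roll":0},
  {"fingers":-1,"x":0,"y":0,"z":0.02,"roll":0},
  {"fingers":-1,"x":0,"y":0,"z":0.02,"roll":0},
  {"fingers":-1,"x":0,"y":0,"z":0,"roll":0},
])

```text
clock: 5.1
eef_pos: [0.4933, -0.0794, 0.1003]
ee_rot: [1.0, -0.001, -0.002, -0.001]
force: [0.2, -0.4, -0.7]
gripper_width: 0.0435
gripper_force: 19.9
```

Emit:
servo_tool([
  {"fingers":-1,"x":0,"y":0,"z":0.005,"roll":0},
  {"fingers":-1,"x":0,"y":0,"z":0.005,"roll":0},
  {"fingers":-1,"x":0,"y":0,"z":0.005,"roll":0},
  {"fingers":-1,"x":0,"y":0,"z":0.005,"roll":0},
  {"fingers":-1,"x":0,"y":0,"z":0.003,"roll":0},
  {"fingers":-1,"x":0,"y":0,"z":0,"roll":0},
  {"fingers":-1,"x":0,"y":0,"z":0,"roll":0},
  {"fingers":-1,"x":0,"y":0,"z":0,"roll":0},
])

```text
clock: 5.9
eef_pos: [0.4951, -0.0759, 0.0798]
ee_rot: [1.0, 0.001, -0.0, -0.001]
force: [-1.3, 7.3, 0.7]
gripper_width: 0.0441
gripper_force: 20.0
```

Emit:
servo_tool([
  {"fingers":-1,"x":0,"y":-0.001,"z":0,"roll":0},
  {"fingers":-1,"x":0,"y":-0.001,"z":0,"roll":0},
  {"fingers":-1,"x":0,"y":-0.001,"z":0,"roll":0},
  {"fingers":-1,"x":0,"y":-0.001,"z":0,"roll":0},
  {"fingers":-1,"x":0,"y":0,"z":0,"roll":0},
  {"fingers":-1,"x":0,"y":0,"z":0,"roll":0},
  {"fingers":-1,"x":0,"y":0,"z":0,"roll":0},
  {"fingers":-1,"x":0,"y":0,"z":0,"roll":0},
])

```text
clock: 6.7
eef_pos: [0.4954, -0.075, 0.0801]
ee_rot: [1.0, -0.0, 0.0, 0.0]
force: [-0.4, 0.6, -0.2]
gripper_width: 0.0435
gripper_force: 19.9
```

Emit:
servo_tool([
  {"fingers":-1,"x":0,"y":-0.0015,"z":0,"roll":0},
  {"fingers":-1,"x":0,"y":-0.0015,"z":0,"roll":0},
  {"fingers":-1,"x":0,"y":0,"z":0,"roll":0},
  {"fingers":-1,"x":0,"y":0,"z":0,"roll":0},
  {"fingers":-1,"x":0,"y":0,"z":0,"roll":0},
  {"fingers":-1,"x":0,"y":0,"z":0.002,"roll":0},
  {"fingers":-1,"x":0,"y":0,"z":0,"roll":0},
  {"fingers":-1,"x":0,"y":0,"z":0,"roll":0},
])

```text
clock: 7.5
eef_pos: [0.4951, -0.0715, 0.0779]
ee_rot: [1.0, -0.0, -0.0, 0.0]
force: [-0.6, 0.0, -0.4]
gripper_width: 0.0433
gripper_force: 19.9
```

Emit:
servo_tool([
  {"fingers":0.5,"x":0,"y":0,"z":0,"roll":0},
  {"fingers":0.5,"x":0,"y":0,"z":0,"roll":0},
  {"fingers":0.5,"x":0,"y":0,"z":0,"roll":0},
  {"fingers":0.5,"x":0,"y":0,"z":-0.01,"roll":0},
  {"fingers":0.5,"x":0,"y":0,"z":-0.02,"roll":0},
  {"fingers":-1,"x":0,"y":0,"z":-0.02,"roll":0},
  {"fingers":-1,"x":0,"y":0,"z":0,"roll":0},
  {"fingers":-1,"x":0,"y":0,"z":0,"roll":0},
])

```text
clock: 8.3
eef_pos: [0.4955, -0.0715, 0.1286]
ee_rot: [1.0, -0.0, 0.001, 0.0]
force: [-0.1, -0.4, -0.0]
gripper_width: 0.0486
gripper_force: 0.0
```

Emit:
servo_tool([
  {"fingers":-1,"x":0,"y":0,"z":0,"roll":0},
  {"fingers":-1,"x":0,"y":0,"z":0,"roll":0},
  {"fingers":-1,"x":0,"y":0,"z":0,"roll":0},
  {"fingers":-1,"x":0,"y":0,"z":0,"roll":0},
  {"fingers":-1,"x":0,"y":0,"z":0,"roll":0},
  {"fingers":-1,"x":0,"y":0,"z":0,"roll":0},
  {"fingers":-1,"x":0,"y":0,"z":0,"roll":0},
  {"fingers":-1,"x":0,"y":0,"z":0,"roll":0},
])

```text
clock: 9.1
eef_pos: [0.4952, -0.0714, 0.128]
ee_rot: [1.0, -0.0, -0.0, 0.0]
force: [-0.1, 0.7, 0.1]
gripper_width: 0.0007
gripper_force: 0.0
```

```bash

python3 - <<'E'
from h import *
st()
c=arm.calibration("wrist"); i=arm.read_camera("wrist"); t=arm.read_camera("top")
cv2.imwrite("pics/w3.png",i);cv2.imwrite("pics/t3.png",t)
print(cupfit("top",t,(.493,-.071),.023),cupfit("wrist",i,(.493,-.071),.023,c))
print(cupfit("top",t,(.574,-.211)))
E
```

```text
t 9.1 tcp [ 0.4952 -0.0714  0.128 ] phi -0.000 F [-0.1  0.7  0.1] w 0.0007 gf 0.0 j7 -1.52
(array([ 0.52599921, -0.10699735]), np.float64(670.4784313725489), 0) (array([ 0.49430358, -0.07077153]), np.float64(2093.133333333333), 7488)
(array([ 0.57462128, -0.20886911]), np.float64(385.41960784313727), 295)
```

View pics/w3.png

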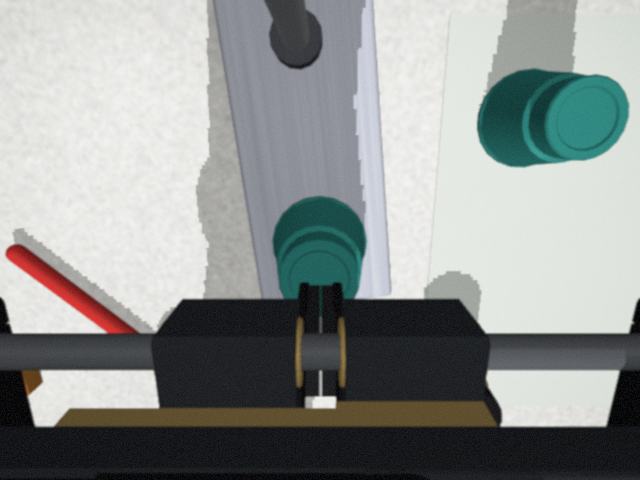

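The cup sits upright over the post, with its head near (320,280). Pressing it lightly now.

Emit:
servo_tool([
  {"fingers":-1,"x":-0.001,"y":0,"z":0.01,"roll":0},
  {"fingers":-1,"x":0,"y":0,"z":0.01,"roll":0},
  {"fingers":-1,"x":0,"y":0,"z":0.01,"roll":0},
  {"fingers":-1,"x":0,"y":0,"z":0.003,"roll":0},
  {"fingers":-1,"x":0,"y":0,"z":0.001,"roll":0},
  {"fingers":-1,"x":0,"y":0,"z":0,"roll":0},
  {"fingers":-1,"x":0,"y":0,"z":0,"roll":0},
  {"fingers":-1,"x":0,"y":0,"z":0,"roll":0},
])

```text
clock: 10.0
eef_pos: [0.4945, -0.0715, 0.0944]
ee_rot: [1.0, -0.0, 0.0, 0.0]
force: [-0.1, 0.1, 0.1]
gripper_width: 0.0006
gripper_force: 0.0
```

Emit:
servo_tool([
  {"fingers":-1,"x":0,"y":0,"z":0.0005,"roll":0},
  {"fingers":-1,"x":0,"y":0,"z":0.0005,"roll":0},
  {"fingers":-1,"x":0,"y":0,"z":0.0005,"roll":0},
  {"fingers":-1,"x":0,"y":0,"z":0.0005,"roll":0},
  {"fingers":-1,"x":0,"y":0,"z":0,"roll":0},
  {"fingers":-1,"x":0,"y":0,"z":0,"roll":0},
  {"fingers":-1,"x":0,"y":0,"z":0,"roll":0},
  {"fingers":-1,"x":0,"y":0,"z":0,"roll":0},
])

```text
clock: 10.8
eef_pos: [0.4944, -0.0715, 0.0922]
ee_rot: [1.0, -0.0, 0.0, 0.0]
force: [-1.4, 0.0, 4.1]
gripper_width: 0.0003
gripper_force: 2.5
```

Emit:
servo_tool([
  {"fingers":-1,"x":0,"y":0,"z":0.0005,"roll":0},
  {"fingers":-1,"x":0,"y":0,"z":0.0005,"roll":0},
  {"fingers":-1,"x":0,"y":0,"z":0.0005,"roll":0},
  {"fingers":-1,"x":0,"y":0,"z":0.0005,"roll":0},
  {"fingers":-1,"x":0,"y":0,"z":0.0005,"roll":0},
  {"fingers":-1,"x":0,"y":0,"z":0,"roll":0},
  {"fingers":-1,"x":0,"y":0,"z":0,"roll":0},
  {"fingers":-1,"x":0,"y":0,"z":0,"roll":0},
])

```text
clock: 11.6
eef_pos: [0.4945, -0.0715, 0.09]
ee_rot: [1.0, -0.0, 0.0, 0.0]
force: [-2.1, 0.8, 7.1]
gripper_width: 0.0002
gripper_force: 3.7
```

Emit:
servo_tool([
  {"fingers":-1,"x":0,"y":0,"z":-0.02,"roll":0},
  {"fingers":0,"x":0,"y":0,"z":-0.03,"roll":0},
  {"fingers":1,"x":0,"y":0,"z":-0.03,"roll":0},
  {"fingers":1,"x":0.02,"y":0.035,"z":0,"roll":0},
  {"fingers":1,"x":0.02,"y":0.035,"z":0,"roll":0},
  {"fingers":1,"x":0.02,"y":0.035,"z":0,"roll":0},
  {"fingers":1,"x":0.02,"y":0.035,"z":0,"roll":0},
  {"fingers":1,"x":0,"y":0,"z":0,"roll":0},
])

```text
clock: 12.4
eef_pos: [0.5743, -0.2181, 0.1674]
ee_rot: [1.0, -0.004, -0.001, 0.001]
force: [-0.9, -0.4, -0.7]
gripper_width: 0.0484
gripper_force: 0.0
```

```bash

python3 - <<'E'
from h import *
import time
st()
c=arm.calibration("wrist"); i=arm.read_camera("wrist"); cv2.imwrite("pics/w4.png",i)
print(cupfit("wrist",i,(.574,-.2105),0,c))
t=arm.read_camera("top");s=arm.read_camera("scene")
print(cupfit("scene",s,(.574,-.211)))
cv2.imwrite("pics/t4.png",t)
st()
E
```

```text
t 12.4 tcp [ 0.5743 -0.2181  0.1674] phi -0.008 F [-0.9 -0.4 -0.7] w 0.0484 gf 0.0 j7 -1.34
(array([ 0.57559028, -0.21265717]), np.float64(674.5882352941176), 5216)
(array([ 0.56989844, -0.20907813]), np.float64(492.5960784313726), 688)
t 12.6 tcp [ 0.5737 -0.2104  0.1683] phi 0.000 F [-0.9  0.7 -0.8] w 0.0606 gf 0.0 j7 -1.34
```

Emit:
servo_tool([
  {"fingers":1,"x":0.0005,"y":0.0005,"z":0,"roll":0},
  {"fingers":1,"x":0,"y":0,"z":0.02,"roll":0},
  {"fingers":1,"x":0,"y":0,"z":0.025,"roll":0},
  {"fingers":1,"x":0,"y":0,"z":0.025,"roll":0},
  {"fingers":1,"x":0,"y":0,"z":0.025,"roll":0},
  {"fingers":1,"x":0,"y":0,"z":0.015,"roll":0},
  {"fingers":1,"x":0,"y":0,"z":0.005,"roll":0},
  {"fingers":1,"x":0,"y":0,"z":0,"roll":0},
])

```text
clock: 13.35
eef_pos: [0.5745, -0.2114, 0.0545]
ee_rot: [1.0, 0.0, -0.0, -0.0]
force: [-0.4, 0.3, -0.7]
gripper_width: 0.0871
gripper_force: 0.0
```

Emit:
servo_tool([
  {"fingers":-1,"x":0,"y":0,"z":0,"roll":0},
  {"fingers":-1,"x":0,"y":0,"z":0,"roll":0},
  {"fingers":-1,"x":0,"y":0,"z":0,"roll":0},
  {"fingers":-1,"x":0,"y":0,"z":0,"roll":0},
  {"fingers":-1,"x":0,"y":0,"z":0,"roll":0},
  {"fingers":-1,"x":0,"y":0,"z":0,"roll":0},
  {"fingers":-1,"x":0,"y":0,"z":0,"roll":0},
  {"fingers":-1,"x":0,"y":0,"z":0,"roll":0},
], force=20)

```text
clock: 14.15
eef_pos: [0.5747, -0.212, 0.0546]
ee_rot: [1.0, -0.0, 0.0, 0.0]
force: [-0.2, -0.9, 1.2]
gripper_width: 0.0437
gripper_force: 20.0
```

Emit:
servo_tool([
  {"fingers":-1,"x":0,"y":0,"z":-0.03,"roll":0},
  {"fingers":-1,"x":0,"y":0,"z":-0.05,"roll":0},
  {"fingers":-1,"x":0,"y":0,"z":-0.05,"roll":0},
  {"fingers":-1,"x":-0.02,"y":-0.035,"z":0,"roll":0},
  {"fingers":-1,"x":-0.02,"y":-0.035,"z":0,"roll":0},
  {"fingers":-1,"x":-0.02,"y":-0.035,"z":0,"roll":0},
  {"fingers":-1,"x":-0.01,"y":-0.02,"z":0,"roll":0},
  {"fingers":-1,"x":-0.01,"y":-0.0155,"z":0,"roll":0},
])

```text
clock: 14.95
eef_pos: [0.4943, -0.0701, 0.1847]
ee_rot: [1.0, 0.001, 0.0, 0.0]
force: [0.7, 0.2, 0.5]
gripper_width: 0.0431
gripper_force: 20.0
```

Emit:
servo_tool([
  {"fingers":-1,"x":0,"y":0,"z":0,"roll":0},
  {"fingers":-1,"x":0,"y":0,"z":0,"roll":0},
  {"fingers":-1,"x":0,"y":0,"z":0.01,"roll":0},
  {"fingers":-1,"x":0,"y":0,"z":0.01,"roll":0},
  {"fingers":-1,"x":0,"y":0,"z":0.01,"roll":0},
  {"fingers":-1,"x":0,"y":0,"z":0,"roll":0},
  {"fingers":-1,"x":0,"y":0,"z":0,"roll":0},
  {"fingers":-1,"x":0,"y":0,"z":0,"roll":0},
])

```text
clock: 15.75
eef_pos: [0.495, -0.0715, 0.1547]
ee_rot: [1.0, -0.0, 0.0, 0.0]
force: [-0.3, -0.7, -0.4]
gripper_width: 0.0434
gripper_force: 20.0
```

```bash

python3 - <<'E'
from h import *
st()
c=arm.calibration("wrist"); i=arm.read_camera("wrist"); cv2.imwrite("pics/w5.png",i)
o=arm.get_obs()["eef_pos"]; P=o+[0,0,.0154]
print("pred",p("wrist",P,c))
for a in(1,-1): print(p("wrist",P+[.022*a,0,0],c),p("wrist",P+[0,.022*a,0],c))
E
```

```text
t 15.8 tcp [ 0.495  -0.0715  0.1547] phi -0.000 F [-0.3 -0.7 -0.4] w 0.0434 gf 20.0 j7 -1.51
pred [319.99470899 319.87119495]
[320.01221043 269.14712116] [265.95380323 319.86017406]
[319.97849608 366.86073915] [374.02757246 319.8822142 ]
```

View pics/w5.png

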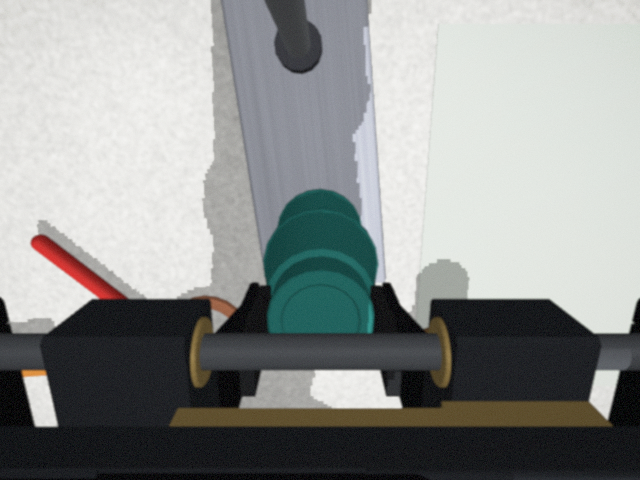

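The held cup's head top edge is at row 272 against 269 predicted, so it is aligned within about 1 mm. Lowering it.

Emit:
servo_tool([
  {"fingers":-1,"x":0,"y":0,"z":0.01,"roll":0},
  {"fingers":-1,"x":0,"y":0,"z":0.01,"roll":0},
  {"fingers":-1,"x":0,"y":0,"z":0.01,"roll":0},
  {"fingers":-1,"x":0,"y":0,"z":0.01,"roll":0},
  {"fingers":-1,"x":0,"y":0,"z":0.005,"roll":0},
  {"fingers":-1,"x":0,"y":0,"z":0.003,"roll":0},
  {"fingers":-1,"x":0,"y":0,"z":0,"roll":0},
  {"fingers":-1,"x":0,"y":0,"z":0,"roll":0},
])

```text
clock: 16.6
eef_pos: [0.495, -0.0714, 0.1068]
ee_rot: [1.0, -0.0, 0.0, 0.0]
force: [-0.9, -0.3, 0.2]
gripper_width: 0.0432
gripper_force: 20.0
```

Emit:
servo_tool([
  {"fingers":-1,"x":0,"y":0,"z":0.001,"roll":0},
  {"fingers":-1,"x":0,"y":0,"z":0.001,"roll":0},
  {"fingers":-1,"x":0,"y":0,"z":0.0005,"roll":0},
  {"fingers":-1,"x":0,"y":0,"z":0,"roll":0},
  {"fingers":-1,"x":0,"y":0,"z":0,"roll":0},
  {"fingers":-1,"x":0,"y":0,"z":0,"roll":0},
  {"fingers":-1,"x":0,"y":0,"z":0,"roll":0},
  {"fingers":-1,"x":0,"y":0,"z":0,"roll":0},
])

```text
clock: 17.4
eef_pos: [0.4947, -0.0715, 0.104]
ee_rot: [1.0, -0.0, -0.0, 0.0]
force: [0.6, -0.7, -1.2]
gripper_width: 0.0432
gripper_force: 20.0
```

Release, rise, shut, approach.

Emit:
servo_tool([
  {"fingers":0.5,"x":0,"y":0,"z":0,"roll":0},
  {"fingers":0.5,"x":0,"y":0,"z":0,"roll":0},
  {"fingers":0.5,"x":0,"y":0,"z":0,"roll":0},
  {"fingers":0.5,"x":0,"y":0,"z":-0.01,"roll":0},
  {"fingers":0.5,"x":0,"y":0,"z":-0.015,"roll":0},
  {"fingers":-1,"x":0,"y":0,"z":-0.01,"roll":0},
  {"fingers":-1,"x":0,"y":0,"z":0,"roll":0},
  {"fingers":-1,"x":0,"y":0,"z":0,"roll":0},
])

```text
clock: 18.2
eef_pos: [0.4948, -0.0715, 0.1393]
ee_rot: [1.0, -0.0, 0.0, 0.0]
force: [0.4, -0.1, 0.5]
gripper_width: 0.0487
gripper_force: 0.0
```

Emit:
servo_tool([
  {"fingers":-1,"x":0,"y":0,"z":0,"roll":0},
  {"fingers":-1,"x":0,"y":0,"z":0,"roll":0},
  {"fingers":-1,"x":0,"y":0,"z":0,"roll":0},
  {"fingers":-1,"x":0,"y":0,"z":0,"roll":0},
  {"fingers":-1,"x":0,"y":0,"z":0.01,"roll":0},
  {"fingers":-1,"x":0,"y":0,"z":0.007,"roll":0},
  {"fingers":-1,"x":0,"y":0,"z":0.002,"roll":0},
  {"fingers":-1,"x":0,"y":0,"z":0,"roll":0},
])

```text
clock: 19.0
eef_pos: [0.4941, -0.0713, 0.1192]
ee_rot: [1.0, -0.0, -0.001, -0.0]
force: [0.4, -0.2, 0.2]
gripper_width: 0.0007
gripper_force: 0.0
```

Emit:
servo_tool([
  {"fingers":-1,"x":0,"y":0,"z":0.0005,"roll":0},
  {"fingers":-1,"x":0,"y":0,"z":0.0005,"roll":0},
  {"fingers":-1,"x":0,"y":0,"z":0.0005,"roll":0},
  {"fingers":-1,"x":0,"y":0,"z":0.0005,"roll":0},
  {"fingers":-1,"x":0,"y":0,"z":0.0005,"roll":0},
  {"fingers":-1,"x":0,"y":0,"z":0,"roll":0},
  {"fingers":-1,"x":0,"y":0,"z":0,"roll":0},
  {"fingers":-1,"x":0,"y":0,"z":0,"roll":0},
])

```text
clock: 19.8
eef_pos: [0.4951, -0.0715, 0.118]
ee_rot: [1.0, -0.0, 0.0, 0.0]
force: [-0.6, -0.5, 4.7]
gripper_width: 0.0001
gripper_force: 2.2
```

Emit:
servo_tool([
  {"fingers":-1,"x":0,"y":0,"z":0.0005,"roll":0},
  {"fingers":-1,"x":0,"y":0,"z":0.0005,"roll":0},
  {"fingers":-1,"x":0,"y":0,"z":0.0005,"roll":0},
  {"fingers":-1,"x":0,"y":0,"z":0.0005,"roll":0},
  {"fingers":-1,"x":0,"y":0,"z":0.0005,"roll":0},
  {"fingers":-1,"x":0,"y":0,"z":0,"roll":0},
  {"fingers":-1,"x":0,"y":0,"z":0,"roll":0},
  {"fingers":-1,"x":0,"y":0,"z":0,"roll":0},
])

```text
clock: 20.6
eef_pos: [0.4952, -0.0715, 0.1158]
ee_rot: [1.0, -0.0, 0.001, 0.0]
force: [-1.0, 0.6, 7.6]
gripper_width: 0.0003
gripper_force: 3.6
```

Emit:
servo_tool([
  {"fingers":-1,"x":0,"y":0,"z":-0.046,"roll":0},
  {"fingers":-1,"x":0,"y":0,"z":-0.046,"roll":0},
  {"fingers":-0.2,"x":0,"y":0,"z":-0.046,"roll":0},
  {"fingers":-0.2,"x":0,"y":0,"z":-0.046,"roll":0},
  {"fingers":-0.2,"x":0.028,"y":-0.036,"z":0,"roll":0},
  {"fingers":-0.2,"x":0.028,"y":-0.036,"z":0,"roll":0},
  {"fingers":-0.2,"x":0.028,"y":-0.036,"z":0,"roll":0},
  {"fingers":-0.2,"x":0.028,"y":-0.036,"z":0,"roll":0},
])

```text
clock: 21.4
eef_pos: [0.6074, 0.0736, 0.2983]
ee_rot: [1.0, -0.001, -0.0, 0.0]
force: [-0.3, -0.8, -0.3]
gripper_width: 0.0331
gripper_force: 0.0
```

Emit:
servo_tool([
  {"fingers":-0.2,"x":0,"y":0,"z":0,"roll":-0.14},
  {"fingers":-0.2,"x":0,"y":0,"z":0,"roll":-0.14},
  {"fingers":-0.2,"x":0,"y":0,"z":0,"roll":-0.14},
  {"fingers":-0.2,"x":0,"y":0,"z":0,"roll":-0.14},
  {"fingers":-0.2,"x":0,"y":0,"z":0,"roll":-0.14},
  {"fingers":-0.2,"x":0,"y":0,"z":0,"roll":-0.14},
  {"fingers":-0.2,"x":0,"y":0,"z":0,"roll":-0.14},
  {"fingers":-0.2,"x":0,"y":0,"z":0,"roll":-0.14},
])

```text
clock: 22.2
eef_pos: [0.6064, 0.0725, 0.2979]
ee_rot: [0.846, 0.534, -0.001, -0.0]
force: [1.1, -0.0, 0.3]
gripper_width: 0.0348
gripper_force: 0.0
```

Emit:
servo_tool([
  {"fingers":-0.2,"x":0,"y":0,"z":0,"roll":-0.14},
  {"fingers":-0.2,"x":0,"y":0,"z":0,"roll":-0.14},
  {"fingers":-0.2,"x":0,"y":0,"z":0,"roll":-0.14},
  {"fingers":-0.2,"x":0,"y":0,"z":0,"roll":-0.12},
  {"fingers":-0.2,"x":0,"y":0,"z":0,"roll":0},
  {"fingers":-0.2,"x":0,"y":0,"z":0,"roll":0},
  {"fingers":-0.2,"x":0,"y":0,"z":0,"roll":0},
  {"fingers":-0.2,"x":0,"y":0,"z":0,"roll":0},
])

```text
clock: 23.0
eef_pos: [0.6067, 0.0726, 0.2989]
ee_rot: [0.675, 0.737, -0.0, -0.0]
force: [0.2, -0.3, 0.3]
gripper_width: 0.0347
gripper_force: 0.0
```

```bash

python3 - <<'E'
from h import *
st()
c=arm.calibration("wrist"); i=arm.read_camera("wrist"); np.savez("c6.npz",**c)
t=arm.read_camera("top"); cv2.imwrite("pics/t6.png",t)
print("knob pred wrist",p("wrist",[.608,.0725,.263],c),"col",p("wrist",[.6197,-.056,.265],c))
cr=np.clip(cv2.resize(t[165:345,180:420],None,fx=1.6,fy=1.6)*1.6,0,255).astype(np.uint8)
cv2.imwrite("pics/m6.png",np.hstack([cv2.resize(i,(400,300)),np.pad(cr,((0,12),(0,0),(0,0)))]))
E
```

```text
t 23.0 tcp [0.6067 0.0726 0.2989] phi 1.659 F [ 0.2 -0.3  0.3] w 0.0347 gf 0.0 j7 -0.23
knob pred wrist [323.62848598 275.34461327] col [323.62561461 471.69581621]
```

View pics/m6.png

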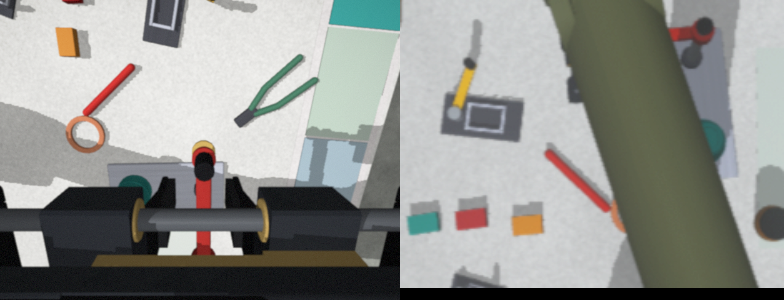

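The wrist view shows the knob between the open fingers, about 2 mm to tool +y, and the arm runs towards the column. Descending and gripping.

Emit:
servo_tool([
  {"fingers":-0.2,"x":0,"y":0.0015,"z":0.02,"roll":0},
  {"fingers":-0.2,"x":0,"y":0,"z":0.02,"roll":0},
  {"fingers":-0.2,"x":0,"y":0,"z":0.015,"roll":0},
  {"fingers":-0.2,"x":0,"y":0,"z":0.008,"roll":0},
  {"fingers":-0.2,"x":0,"y":0,"z":0,"roll":0},
  {"fingers":-1,"x":0,"y":0,"z":0,"roll":0},
  {"fingers":-1,"x":0,"y":0,"z":0,"roll":0},
  {"fingers":-1,"x":0,"y":0,"z":0,"roll":0},
], force=25)

```text
clock: 23.9
eef_pos: [0.6087, 0.0729, 0.2369]
ee_rot: [0.675, 0.738, 0.001, 0.001]
force: [0.7, -0.3, 0.4]
gripper_width: 0.0187
gripper_force: 0.2
```

Emit:
servo_tool([
  {"fingers":-1,"x":0,"y":0,"z":0,"roll":0},
  {"fingers":-1,"x":0,"y":0,"z":0,"roll":0},
  {"fingers":-1,"x":0,"y":0,"z":0,"roll":0},
  {"fingers":-1,"x":0,"y":0,"z":0,"roll":0},
  {"fingers":-1,"x":0,"y":0,"z":0,"roll":0},
  {"fingers":-1,"x":0,"y":0,"z":0,"roll":0},
  {"fingers":-1,"x":0,"y":0,"z":0,"roll":0},
  {"fingers":-1,"x":0,"y":0,"z":0,"roll":0},
])

```text
clock: 24.7
eef_pos: [0.6082, 0.0729, 0.236]
ee_rot: [0.675, 0.738, 0.0, -0.0]
force: [0.6, 0.5, 1.7]
gripper_width: 0.0171
gripper_force: 25.0
```

Emit:
servo_tool([
  {"fingers":-1,"x":-0.0006,"y":-0.013,"z":0,"roll":-0.1},
  {"fingers":-1,"x":-0.0006,"y":-0.013,"z":0,"roll":-0.1},
  {"fingers":-1,"x":-0.0006,"y":-0.013,"z":0,"roll":-0.1},
  {"fingers":-1,"x":-0.0006,"y":-0.013,"z":0,"roll":-0.1},
  {"fingers":-1,"x":-0.0006,"y":-0.013,"z":0,"roll":-0.1},
  {"fingers":-1,"x":-0.0006,"y":-0.013,"z":0,"roll":-0.1},
  {"fingers":-1,"x":-0.0006,"y":-0.013,"z":0,"roll":-0.1},
  {"fingers":-1,"x":-0.0006,"y":-0.013,"z":0,"roll":-0.1},
])

```text
clock: 25.5
eef_pos: [0.5191, 0.0238, 0.2363]
ee_rot: [0.333, 0.943, -0.0, 0.001]
force: [4.9, -2.5, 1.3]
gripper_width: 0.0175
gripper_force: 25.0
```

```bash
python3 - <<'E'
from h import *
o=st(); d=o["eef_pos"]-[.6197,-.056,0]; print(np.hypot(*d[:2]),np.arctan2(d[1],d[0]))
E
```

```text
t 25.5 tcp [0.5191 0.0238 0.2363] phi 2.463 F [ 4.9 -2.5  1.3] w 0.0175 gf 25.0 j7 0.74
0.12837474581799446 2.4710648674168976
```

Emit:
servo_tool([
  {"fingers":-1,"x":-0.0006,"y":-0.013,"z":0,"roll":-0.1},
  {"fingers":-1,"x":-0.0006,"y":-0.013,"z":0,"roll":-0.1},
  {"fingers":-1,"x":-0.0006,"y":-0.013,"z":0,"roll":-0.1},
  {"fingers":-1,"x":-0.0006,"y":-0.013,"z":0,"roll":-0.1},
  {"fingers":-1,"x":-0.0006,"y":-0.013,"z":0,"roll":-0.1},
  {"fingers":-1,"x":-0.0006,"y":-0.013,"z":0,"roll":-0.1},
  {"fingers":-1,"x":-0.0006,"y":-0.013,"z":0,"roll":-0.1},
  {"fingers":-1,"x":-0.0006,"y":-0.012,"z":0,"roll":-0.09},
])

```text
clock: 26.3
eef_pos: [0.4921, -0.0716, 0.2368]
ee_rot: [-0.056, 0.998, -0.0, 0.003]
force: [6.4, 0.3, 0.2]
gripper_width: 0.0171
gripper_force: 25.0
```

Emit:
servo_tool([
  {"fingers":-1,"x":0,"y":0,"z":0,"roll":0},
  {"fingers":-1,"x":0,"y":0,"z":0,"roll":0},
  {"fingers":-1,"x":0,"y":0,"z":0,"roll":0},
  {"fingers":-1,"x":0,"y":0,"z":0,"roll":0},
  {"fingers":-1,"x":0,"y":0,"z":0,"roll":0},
  {"fingers":-1,"x":0,"y":0,"z":0,"roll":0},
  {"fingers":-1,"x":0,"y":0,"z":0,"roll":0},
  {"fingers":-1,"x":0,"y":0,"z":0,"roll":0},
])

```text
clock: 27.1
eef_pos: [0.4921, -0.0712, 0.2368]
ee_rot: [-0.054, 0.999, -0.0, 0.003]
force: [5.9, -0.8, 1.5]
gripper_width: 0.0171
gripper_force: 25.0
```

```bash
python3 - <<'E'
from h import *
o=st(); d=o["eef_pos"]-[.6197,-.056,0]; print(np.hypot(*d[:2]),np.arctan2(d[1],d[0]))
c=arm.calibration("wrist"); i=arm.read_camera("wrist"); s=arm.read_camera("scene")
cr=np.clip(cv2.resize(s[180:380,180:340],None,fx=2.2,fy=2.2)*1.4,0,255).astype(np.uint8)
cv2.imwrite("pics/m7.png",np.hstack([cv2.resize(i[:,100:540],(440,440))*1,cr[:440]]))
E
```

```text
t 27.1 tcp [ 0.4921 -0.0712  0.2368] phi 3.249 F [ 5.9 -0.8  1.5] w 0.0171 gf 25.0 j7 1.77
0.1285050678934026 -3.0230714956332223
```

View pics/m7.png

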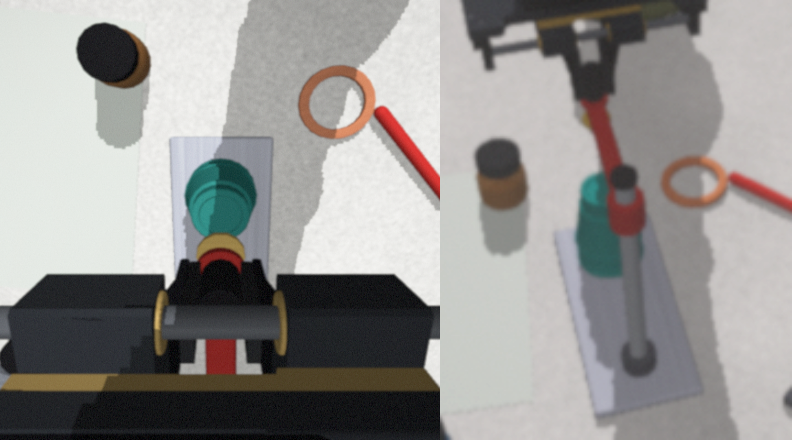

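The foot is centred over the stack and the arm lies along the base. Lowering.

Emit:
servo_tool([
  {"fingers":-1,"x":-0.001,"y":0,"z":0.01,"roll":0},
  {"fingers":-1,"x":0,"y":0,"z":0.015,"roll":0},
  {"fingers":-1,"x":0,"y":0,"z":0.015,"roll":0},
  {"fingers":-1,"x":0,"y":0,"z":0.015,"roll":0},
  {"fingers":-1,"x":0,"y":0,"z":0.015,"roll":0},
  {"fingers":-1,"x":0,"y":0,"z":0.01,"roll":0},
  {"fingers":-1,"x":0,"y":0,"z":0,"roll":0},
  {"fingers":-1,"x":0,"y":0,"z":0,"roll":0},
])

```text
clock: 28.0
eef_pos: [0.492, -0.0705, 0.1552]
ee_rot: [-0.054, 0.999, 0.0, 0.001]
force: [5.9, -0.5, 2.7]
gripper_width: 0.0172
gripper_force: 25.0
```

Emit:
servo_tool([
  {"fingers":-1,"x":0,"y":0,"z":0.001,"roll":0},
  {"fingers":-1,"x":0,"y":0,"z":0.001,"roll":0},
  {"fingers":-1,"x":0,"y":0,"z":0,"roll":0},
  {"fingers":-1,"x":0,"y":0,"z":0,"roll":0},
  {"fingers":-1,"x":0,"y":0,"z":0,"roll":0},
  {"fingers":-1,"x":0,"y":0,"z":0,"roll":0},
  {"fingers":-1,"x":0,"y":0,"z":0,"roll":0},
  {"fingers":-1,"x":0,"y":0,"z":0,"roll":0},
])

```text
clock: 28.8
eef_pos: [0.492, -0.0706, 0.1535]
ee_rot: [-0.054, 0.999, 0.0, 0.001]
force: [6.1, 0.7, 2.2]
gripper_width: 0.0173
gripper_force: 25.0
```

Emit:
servo_tool([
  {"fingers":-1,"x":0,"y":0,"z":0.0005,"roll":0},
  {"fingers":-1,"x":0,"y":0,"z":0.0005,"roll":0},
  {"fingers":-1,"x":0,"y":0,"z":0,"roll":0},
  {"fingers":-1,"x":0,"y":0,"z":0,"roll":0},
  {"fingers":-1,"x":0,"y":0,"z":0,"roll":0},
  {"fingers":-1,"x":0,"y":0,"z":0,"roll":0},
  {"fingers":-1,"x":0,"y":0,"z":0,"roll":0},
  {"fingers":-1,"x":0,"y":0,"z":0,"roll":0},
])

```text
clock: 29.6
eef_pos: [0.492, -0.0706, 0.1525]
ee_rot: [-0.054, 0.999, 0.0, 0.001]
force: [6.0, -0.6, 3.7]
gripper_width: 0.0173
gripper_force: 25.0
```

```bash
python3 - <<'E'
from h import *
F=[]
for k in range(4): arm.read_camera("scene"); F.append(arm.get_obs()["force"])
print(np.mean(F,0)); st()
E
```

```text
[ 5.13095609 -0.16498122  3.70797221]
t 29.8 tcp [ 0.492  -0.0706  0.1525] phi 3.250 F [ 4.9 -0.7  3.8] w 0.0174 gf 25.0 j7 1.71
```

Emit:
servo_tool([
  {"fingers":-1,"x":0,"y":0,"z":0.0005,"roll":0},
  {"fingers":-1,"x":0,"y":0,"z":0.0005,"roll":0},
  {"fingers":-1,"x":0,"y":0,"z":0,"roll":0},
  {"fingers":-1,"x":0,"y":0,"z":0,"roll":0},
  {"fingers":-1,"x":0,"y":0,"z":0,"roll":0},
  {"fingers":-1,"x":0,"y":0,"z":0,"roll":0},
  {"fingers":-1,"x":0,"y":0,"z":0,"roll":0},
  {"fingers":-1,"x":0,"y":0,"z":0,"roll":0},
])

```text
clock: 30.6
eef_pos: [0.4921, -0.0706, 0.1522]
ee_rot: [-0.054, 0.999, -0.0, 0.001]
force: [3.8, 0.1, 7.4]
gripper_width: 0.0177
gripper_force: 25.0
```

```bash
python3 - <<'E'
from h import *
F=[]
for k in range(3): arm.read_camera("scene"); F.append(arm.get_obs()["force"])
print(np.mean(F,0)); st()
E
```

```text
[ 3.29796015 -0.33278626  8.41506147]
t 30.8 tcp [ 0.4921 -0.0706  0.1522] phi 3.250 F [ 3.3 -0.8  8.6] w 0.0174 gf 25.0 j7 1.71
```

Emit:
servo_tool([
  {"fingers":-1,"x":0,"y":0,"z":-0.01,"roll":0},
  {"fingers":-1,"x":0,"y":0,"z":-0.015,"roll":0},
  {"fingers":-1,"x":0,"y":0,"z":-0.015,"roll":0},
  {"fingers":-1,"x":0,"y":0,"z":-0.015,"roll":0},
  {"fingers":-1,"x":0,"y":0,"z":-0.015,"roll":0},
  {"fingers":-1,"x":0,"y":0,"z":-0.0145,"roll":0},
  {"fingers":-1,"x":0,"y":0,"z":0,"roll":0},
  {"fingers":-1,"x":0,"y":0,"z":0,"roll":0},
])

```text
clock: 31.55
eef_pos: [0.492, -0.0705, 0.2358]
ee_rot: [-0.054, 0.999, 0.0, 0.001]
force: [5.7, 0.1, 2.0]
gripper_width: 0.0168
gripper_force: 25.0
```

Emit:
servo_tool([
  {"fingers":-1,"x":-0.0006,"y":0.013,"z":0,"roll":0.1},
  {"fingers":-1,"x":-0.0006,"y":0.013,"z":0,"roll":0.1},
  {"fingers":-1,"x":-0.0006,"y":0.013,"z":0,"roll":0.1},
  {"fingers":-1,"x":-0.0006,"y":0.013,"z":0,"roll":0.1},
  {"fingers":-1,"x":-0.0006,"y":0.013,"z":0,"roll":0.1},
  {"fingers":-1,"x":-0.0006,"y":0.013,"z":0,"roll":0.1},
  {"fingers":-1,"x":-0.0006,"y":0.013,"z":0,"roll":0.1},
  {"fingers":-1,"x":-0.0006,"y":0.013,"z":0,"roll":0.1},
])

```text
clock: 32.35
eef_pos: [0.5204, 0.0254, 0.2354]
ee_rot: [0.341, 0.94, -0.001, 0.001]
force: [5.8, -3.7, 1.6]
gripper_width: 0.0171
gripper_force: 25.0
```

Emit:
servo_tool([
  {"fingers":-1,"x":-0.0006,"y":0.013,"z":0,"roll":0.1},
  {"fingers":-1,"x":-0.0006,"y":0.013,"z":0,"roll":0.1},
  {"fingers":-1,"x":-0.0006,"y":0.013,"z":0,"roll":0.1},
  {"fingers":-1,"x":-0.0006,"y":0.013,"z":0,"roll":0.1},
  {"fingers":-1,"x":-0.0006,"y":0.013,"z":0,"roll":0.1},
  {"fingers":-1,"x":-0.0006,"y":0.013,"z":0,"roll":0.1},
  {"fingers":-1,"x":-0.0003,"y":0.006,"z":0,"roll":0.05},
  {"fingers":-1,"x":0,"y":0,"z":0,"roll":0},
])

```text
clock: 33.15
eef_pos: [0.5897, 0.0696, 0.2344]
ee_rot: [0.621, 0.784, -0.001, -0.001]
force: [2.9, -2.3, 1.6]
gripper_width: 0.0173
gripper_force: 25.0
```

Emit:
servo_tool([
  {"fingers":-0.2,"x":0,"y":0,"z":0,"roll":0},
  {"fingers":-0.2,"x":0,"y":0,"z":0,"roll":0},
  {"fingers":-0.2,"x":0,"y":0,"z":0,"roll":0},
  {"fingers":-0.2,"x":0,"y":0,"z":0,"roll":0},
  {"fingers":-0.2,"x":0,"y":0,"z":0,"roll":0},
  {"fingers":-0.2,"x":0,"y":0,"z":-0.02,"roll":0},
  {"fingers":-0.2,"x":0,"y":0,"z":-0.03,"roll":0},
  {"fingers":-0.2,"x":0,"y":0,"z":-0.02,"roll":0},
])

```text
clock: 33.95
eef_pos: [0.59, 0.0704, 0.3083]
ee_rot: [0.622, 0.783, 0.0, 0.0]
force: [1.2, 0.1, 0.4]
gripper_width: 0.0348
gripper_force: 0.0
```

```bash
python3 - <<'E'
from h import *
o=st(); d=o["eef_pos"]-[.6197,-.056,0]; print(np.hypot(*d[:2]),np.arctan2(d[1],d[0]))
E
```

```text
t 34.0 tcp [0.59   0.0704 0.3083] phi 1.800 F [1.2 0.1 0.4] w 0.0348 gf 0.0 j7 -0.09
0.1298198295769201 1.801981851317751
```

Emit:
servo_tool([
  {"fingers":0.2,"x":0,"y":0,"z":0,"roll":0.112},
  {"fingers":0.2,"x":0.041,"y":-0.0255,"z":0.01,"roll":0},
  {"fingers":0.2,"x":0.041,"y":-0.0255,"z":0.01,"roll":0},
  {"fingers":0.2,"x":0.041,"y":-0.0255,"z":0.01,"roll":0},
  {"fingers":0.2,"x":0.041,"y":-0.0255,"z":0.01,"roll":0},
  {"fingers":0.2,"x":0.041,"y":-0.0255,"z":0.01,"roll":0},
  {"fingers":0.2,"x":0.041,"y":-0.0255,"z":0.01,"roll":0},
  {"fingers":0.2,"x":0.035,"y":-0.024,"z":0.01,"roll":0},
])

```text
clock: 34.75
eef_pos: [0.3792, 0.3304, 0.2364]
ee_rot: [0.664, 0.748, 0.0, 0.001]
force: [0.6, 1.2, -0.4]
gripper_width: 0.0522
gripper_force: 0.0
```

Emit:
servo_tool([
  {"fingers":0.2,"x":0,"y":0,"z":0.01,"roll":0},
  {"fingers":0.2,"x":0,"y":0,"z":0.02,"roll":0},
  {"fingers":0.2,"x":0,"y":0,"z":0.02,"roll":0},
  {"fingers":0.2,"x":0,"y":0,"z":0.02,"roll":0},
  {"fingers":0.2,"x":0,"y":0,"z":0.02,"roll":0},
  {"fingers":0.2,"x":0,"y":0,"z":0,"roll":0},
  {"fingers":0.2,"x":0,"y":0,"z":0,"roll":0},
  {"fingers":0.2,"x":0,"y":0,"z":0,"roll":0},
])

```text
clock: 35.55
eef_pos: [0.3819, 0.329, 0.1477]
ee_rot: [0.665, 0.747, 0.001, 0.0]
force: [-0.3, 0.2, 0.5]
gripper_width: 0.052
gripper_force: 0.0
```

```bash
cat >> h.py <<'E'
def block(n,img,z,c,roi=None):
    H=cv2.cvtColor(img,cv2.COLOR_BGR2HSV); m=((H[...,0]>74)&(H[...,0]<100)&(H[...,1]>90)).astype(np.uint8)
    out=[]
    for k in cv2.findContours(m,cv2.RETR_EXTERNAL,cv2.CHAIN_APPROX_NONE)[0]:
        if cv2.contourArea(k)<100: continue
        P=np.array([w(n,u,v,z,c)[:2] for u,v in k[:,0]],np.float32)*1000
        out.append((cv2.contourArea(k),cv2.minAreaRect(P)))
    return sorted(out)[::-1][:4]
E
python3 - <<'E'
from h import *
st()
c=arm.calibration("wrist"); i=arm.read_camera("wrist"); np.savez("c8.npz",**c); cv2.imwrite("pics/w8.png",i)
for b in block("wrist",i,.018,c): print(b)
E
```

```text
t 35.5 tcp [0.3819 0.329  0.1477] phi 1.688 F [-0.3  0.2  0.5] w 0.0520 gf 0.0 j7 -0.78
(1967.0, ((376.8442077636719, 338.068115234375), (26.7052059173584, 44.550575256347656), 9.198766708374023))
(1604.5, ((170.0471649169922, 411.6080627441406), (38.30687713623047, 19.599977493286133), 6.73771858215332))
(1106.0, ((181.30929565429688, 458.6005859375), (60.474853515625, 15.23190975189209), 22.484655380249023))
```

View pics/w8.png

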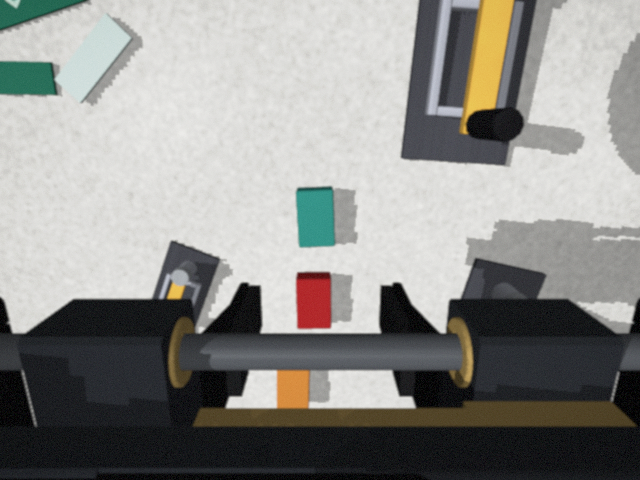

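The teal block is clear at (316,215), with the red block behind it at (314,300).

Emit:
servo_tool([
  {"fingers":0.2,"x":0.0085,"y":-0.004,"z":0,"roll":-0.025},
  {"fingers":0.2,"x":0,"y":0,"z":0.03,"roll":0},
  {"fingers":0.2,"x":0,"y":0,"z":0.03,"roll":0},
  {"fingers":0.2,"x":0,"y":0,"z":0.03,"roll":0},
  {"fingers":0.2,"x":0,"y":0,"z":0.02,"roll":0},
  {"fingers":0.2,"x":0,"y":0,"z":0,"roll":0},
  {"fingers":0.2,"x":0,"y":0,"z":0,"roll":0},
  {"fingers":0.2,"x":0,"y":0,"z":0,"roll":0},
])

```text
clock: 36.4
eef_pos: [0.377, 0.3377, 0.0381]
ee_rot: [0.655, 0.756, 0.001, 0.0]
force: [0.0, 0.2, -0.3]
gripper_width: 0.0525
gripper_force: 0.0
```

```bash
python3 - <<'E'
from h import *
st()
c=arm.calibration("wrist"); i=arm.read_camera("wrist"); 
for b in block("wrist",i,.018,c): print(b)
t=arm.read_camera("top")
for b in block("top",t,.018,arm.calibration("top")): print("top",b)
E
```

```text
t 36.4 tcp [0.377  0.3377 0.0381] phi 1.713 F [ 0.   0.2 -0.3] w 0.0525 gf 0.0 j7 -0.92
(4702.5, ((376.60308837890625, 339.1831359863281), (26.90606117248535, 47.18262481689453), 9.32551383972168))
top (1711.5, ((860.5103759765625, -355.0523681640625), (92.49700927734375, 114.56243896484375), 89.98158264160156))
top (793.5, ((860.8070678710938, 272.3905029296875), (114.95703125, 43.626609802246094), 0.7928647398948669))
top (294.0, ((502.7919006347656, -79.31077575683594), (47.147613525390625, 44.89301681518555), 89.91651916503906))
top (280.0, ((-4.522263526916504, 722.6099243164062), (91.28985595703125, 19.663726806640625), 89.84065246582031))
```

Emit:
servo_tool([
  {"fingers":0.2,"x":0,"y":0,"z":0.015,"roll":-0.015},
  {"fingers":0.2,"x":0,"y":0,"z":0.01,"roll":0},
  {"fingers":0.2,"x":0,"y":0,"z":0.0045,"roll":0},
  {"fingers":0.2,"x":0,"y":0,"z":0,"roll":0},
  {"fingers":-1,"x":0,"y":0,"z":0,"roll":0},
  {"fingers":-1,"x":0,"y":0,"z":0,"roll":0},
  {"fingers":-1,"x":0,"y":0,"z":0,"roll":0},
  {"fingers":-1,"x":0,"y":0,"z":0,"roll":0},
], force=20)

```text
clock: 37.3
eef_pos: [0.3765, 0.3367, 0.0073]
ee_rot: [0.649, 0.76, 0.0, 0.0]
force: [0.1, -0.5, -0.4]
gripper_width: 0.0278
gripper_force: 0.2
```

Emit:
servo_tool([
  {"fingers":-1,"x":0,"y":0,"z":0,"roll":0},
  {"fingers":-1,"x":0,"y":0,"z":0,"roll":0},
  {"fingers":-1,"x":0,"y":0,"z":0,"roll":0},
  {"fingers":-1,"x":0,"y":0,"z":0,"roll":0},
  {"fingers":-1,"x":0,"y":0,"z":-0.03,"roll":0},
  {"fingers":-1,"x":0,"y":0,"z":-0.04,"roll":0},
  {"fingers":-1,"x":0,"y":0,"z":-0.03,"roll":0},
  {"fingers":-1,"x":0,"y":0,"z":0,"roll":0},
])

```text
clock: 38.1
eef_pos: [0.3781, 0.3386, 0.1105]
ee_rot: [0.65, 0.76, 0.003, 0.001]
force: [-0.1, -0.1, -0.8]
gripper_width: 0.0276
gripper_force: 20.0
```

```bash
python3 - <<'E'
from h import *
st()
c=arm.calibration("wrist"); i=arm.read_camera("wrist")
o=arm.get_obs()
for b in block("wrist",i,o["eef_pos"][2]+.009,c): print(b)
E
```

```text
t 38.1 tcp [0.3781 0.3386 0.1105] phi 1.728 F [-0.1 -0.1 -0.8] w 0.0276 gf 20.0 j7 -0.81
(5114.5, ((376.737060546875, 346.1371765136719), (30.47269058227539, 35.81536102294922), 8.909884452819824))
(870.5, ((252.9113006591797, 413.8260498046875), (10.150634765625, 12.155158996582031), 5.978902339935303))
```

Emit:
servo_tool([
  {"fingers":-1,"x":0,"y":0,"z":0,"roll":0.1265},
  {"fingers":-1,"x":0,"y":0,"z":0,"roll":0.1265},
  {"fingers":-1,"x":-0.0185,"y":0.0407,"z":0,"roll":0},
  {"fingers":-1,"x":-0.0185,"y":0.0407,"z":0,"roll":0},
  {"fingers":-1,"x":-0.0185,"y":0.0407,"z":0,"roll":0},
  {"fingers":-1,"x":-0.0185,"y":0.0407,"z":0,"roll":0},
  {"fingers":-1,"x":0,"y":0,"z":0,"roll":0},
  {"fingers":-1,"x":0,"y":0,"z":0,"roll":0},
])

```text
clock: 38.95
eef_pos: [0.5307, 0.2458, 0.1046]
ee_rot: [0.741, 0.671, -0.002, -0.001]
force: [-2.0, 0.5, -1.4]
gripper_width: 0.0278
gripper_force: 20.0
```

Emit:
servo_tool([
  {"fingers":-1,"x":0,"y":0,"z":0,"roll":0},
  {"fingers":-1,"x":0,"y":0,"z":0,"roll":0},
  {"fingers":-1,"x":0,"y":0,"z":0,"roll":0},
  {"fingers":-1,"x":0,"y":0,"z":0,"roll":0},
  {"fingers":-1,"x":0,"y":0,"z":0,"roll":0},
  {"fingers":-1,"x":0,"y":0,"z":0,"roll":0},
  {"fingers":-1,"x":0,"y":0,"z":0,"roll":0},
  {"fingers":-1,"x":0,"y":0,"z":0,"roll":0},
])

```text
clock: 39.75
eef_pos: [0.5312, 0.2473, 0.107]
ee_rot: [0.74, 0.672, -0.0, 0.0]
force: [0.7, 0.7, -0.5]
gripper_width: 0.0278
gripper_force: 20.0
```

```bash
python3 - <<'E'
from h import *
o=st()
c=arm.calibration("wrist"); i=arm.read_camera("wrist"); cv2.imwrite("pics/w9.png",i); np.savez("c9.npz",**c)
cv2.imwrite("pics/w9c.png",cv2.resize(i[120:420,180:580],None,fx=2,fy=2,interpolation=cv2.INTER_CUBIC))
print("pocket pred",p("wrist",[.533,.249,.013],c), "pivot", p("wrist",[.538,.292,.04],c))
P=o["eef_pos"]
for a in(-.014,.014): print("block far corners pred (top face)",p("wrist",P+[.0956*.022+.9954*a,.9954*.022-.0956*a,.0095],c))
E
```

```text
t 39.8 tcp [0.5312 0.2473 0.107 ] phi 1.475 F [ 0.7  0.7 -0.5] w 0.0278 gf 20.0 j7 -0.83
pocket pred [323.33377779 240.27921778] pivot [325.38417644 181.23855675]
block far corners pred (top face) [286.95887579 265.12731138]
block far corners pred (top face) [355.84672734 265.1524502 ]
```

View pics/w9c.png

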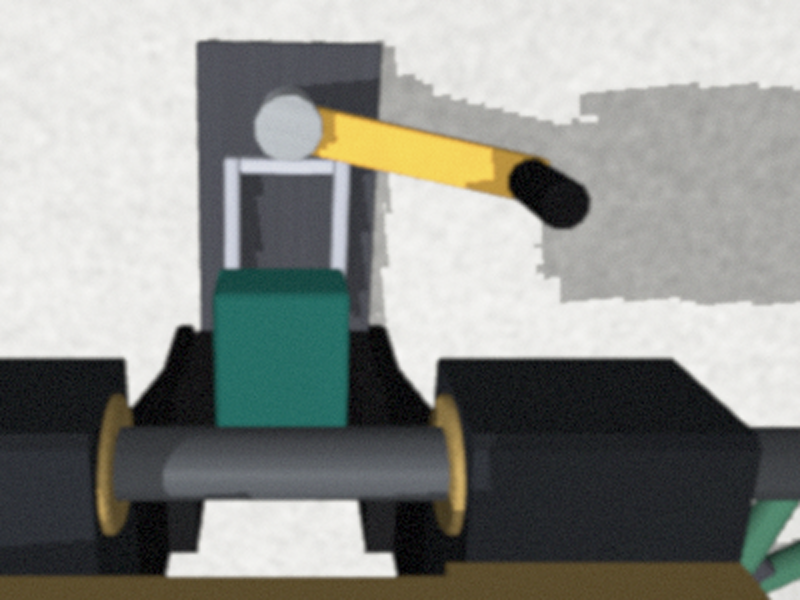

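The held block's far edge is at crop row 291, which matches the prediction, so it is centred on the TCP. The pocket's far outer wall is at crop (287,158) and the pivot at (288,128).

```bash
python3 - <<'E'
from h import *
c=dict(np.load("c9.npz")); f=lambda x,y,z: w("wrist",180+(x+.5)/2-.5,120+(y+.5)/2-.5,z,c)
L,R=f(224,158,.013),f(350,160,.013); print("far corners",L,R,np.linalg.norm(L-R),"dir",np.arctan2(*(R-L)[:2][::-1])+np.pi/2)
mid=(L+R)/2
il,ir=f(240,174,.013),f(333,174,.013); print("inner far",il,ir,np.linalg.norm(il-ir),(il+ir)/2)
a,b=f(218,265,.013),f(224,158,.013);print("left wall dir",np.arctan2(*(b-a)[:2][::-1]))
a,b=f(347,265,.013),f(350,158,.013);print("right wall dir",np.arctan2(*(b-a)[:2][::-1]))
for ph in(1.46,1.475,1.49):
  d=np.array([np.cos(ph),np.sin(ph)]); print(ph,"pocket",mid[:2]-.0285*d,((il+ir)/2)[:2]-.0235*d)
pv=f(288,128,.04); print("pivot",pv,pv[:2]-.042*d)
print(f(566,205,.0665))
E
```

```text
far corners [0.51522096 0.27892015 0.013     ] [0.55585199 0.27437297 0.013     ] 0.040884683838033016 dir 1.4593459603218562
inner far [0.51980721 0.27317679 0.013     ] [0.55000442 0.2702877  0.013     ] 0.030335102367084206 [0.53490581 0.27173224 0.013     ]
left wall dir 1.3999348842562578
right wall dir 1.472162802653729
1.46 pocket [0.53238524 0.24832131] [0.53230742 0.24837634]
1.475 pocket [0.53281045 0.24827723] [0.53265804 0.24833999]
1.49 pocket [0.53323629 0.24823954] [0.53300916 0.24830891]
pivot [0.53693383 0.29065436 0.04      ] [0.53354407 0.24879137]
[0.6074764  0.26763861 0.0665    ]
```

Emit:
servo_tool([
  {"fingers":-1,"x":0.0012,"y":0.0012,"z":0.02,"roll":0.01},
  {"fingers":-1,"x":0,"y":0,"z":0.02,"roll":0},
  {"fingers":-1,"x":0,"y":0,"z":0.02,"roll":0},
  {"fingers":-1,"x":0,"y":0,"z":0.015,"roll":0},
  {"fingers":-1,"x":0,"y":0,"z":0.008,"roll":0},
  {"fingers":-1,"x":0,"y":0,"z":0,"roll":0},
  {"fingers":-1,"x":0,"y":0,"z":0,"roll":0},
  {"fingers":-1,"x":0,"y":0,"z":0,"roll":0},
])

```text
clock: 40.6
eef_pos: [0.5333, 0.2488, 0.025]
ee_rot: [0.744, 0.669, 0.001, 0.0]
force: [0.1, 0.8, -0.5]
gripper_width: 0.0279
gripper_force: 20.0
```

Emit:
servo_tool([
  {"fingers":-1,"x":0,"y":0,"z":0.002,"roll":0},
  {"fingers":-1,"x":0,"y":0,"z":0.002,"roll":0},
  {"fingers":-1,"x":0,"y":0,"z":0.002,"roll":0},
  {"fingers":-1,"x":0,"y":0,"z":0.002,"roll":0},
  {"fingers":-1,"x":0,"y":0,"z":0,"roll":0},
  {"fingers":-1,"x":0,"y":0,"z":0,"roll":0},
  {"fingers":-1,"x":0,"y":0,"z":0,"roll":0},
  {"fingers":-1,"x":0,"y":0,"z":0,"roll":0},
])

```text
clock: 41.4
eef_pos: [0.5325, 0.2484, 0.0161]
ee_rot: [0.744, 0.669, 0.0, 0.0]
force: [-0.5, -0.8, -0.1]
gripper_width: 0.0279
gripper_force: 20.0
```

Emit:
servo_tool([
  {"fingers":-1,"x":0,"y":0,"z":0.001,"roll":0},
  {"fingers":-1,"x":0,"y":0,"z":0,"roll":0},
  {"fingers":-1,"x":0,"y":0,"z":0,"roll":0},
  {"fingers":-0.1,"x":0,"y":0,"z":0,"roll":0},
  {"fingers":-0.1,"x":0,"y":0,"z":0,"roll":0},
  {"fingers":-0.1,"x":0,"y":0,"z":0,"roll":0},
  {"fingers":-0.1,"x":0,"y":0,"z":0,"roll":0},
  {"fingers":-0.1,"x":0,"y":0,"z":0,"roll":0},
])

```text
clock: 42.2
eef_pos: [0.5325, 0.2484, 0.015]
ee_rot: [0.744, 0.669, 0.0, 0.0]
force: [-1.0, 0.3, -1.0]
gripper_width: 0.0388
gripper_force: 0.0
```

Emit:
servo_tool([
  {"fingers":-0.1,"x":0,"y":0,"z":-0.01,"roll":0},
  {"fingers":-0.1,"x":0,"y":0,"z":-0.02,"roll":0},
  {"fingers":-0.1,"x":-0.01,"y":0,"z":-0.03,"roll":0},
  {"fingers":-0.1,"x":-0.02,"y":0,"z":-0.03,"roll":0},
  {"fingers":-0.1,"x":-0.02,"y":0,"z":-0.02,"roll":0},
  {"fingers":-0.1,"x":0,"y":0,"z":0,"roll":0},
  {"fingers":-0.1,"x":0,"y":0,"z":0,"roll":0},
  {"fingers":-0.1,"x":0,"y":0,"z":0,"roll":0},
])

```text
clock: 43.0
eef_pos: [0.5265, 0.1994, 0.1244]
ee_rot: [0.743, 0.669, -0.0, -0.0]
force: [-0.3, -0.8, -0.4]
gripper_width: 0.0394
gripper_force: 0.0
```

```bash
python3 - <<'E'
from h import *
o=st()
c=arm.calibration("wrist"); i=arm.read_camera("wrist"); np.savez("c10.npz",**c)
cv2.imwrite("pics/w10.png",cv2.resize(i[90:390,180:580],None,fx=2,fy=2,interpolation=cv2.INTER_CUBIC))
for b in block("wrist",i,.024,c): print(b)
print("home corners", [p("wrist",[.5325+a*np.sin(1.465)+b*np.cos(1.465),.2484-a*np.cos(1.465)+b*np.sin(1.465),.024],c).round(1).tolist() for a,b in((-.014,-.022),(.014,-.022),(.014,.022),(-.014,.022))])
E
```

```text
t 43.0 tcp [0.5265 0.1994 0.1244] phi 1.466 F [-0.3 -0.8 -0.4] w 0.0394 gf 0.0 j7 -0.73
(2856.0, ((532.111083984375, 248.91595458984375), (43.67426681518555, 28.215227127075195), 84.02729034423828))
(1623.0, ((715.9725952148438, 160.97317504882812), (86.94685363769531, 15.800384521484375), 52.59439468383789))
(903.5, ((729.6535034179688, 123.87245178222656), (51.6862678527832, 15.358168601989746), 34.668582916259766))
home corners [[301.4, 200.9], [343.5, 201.0], [344.7, 132.5], [300.6, 132.5]]
```

View pics/w10.png

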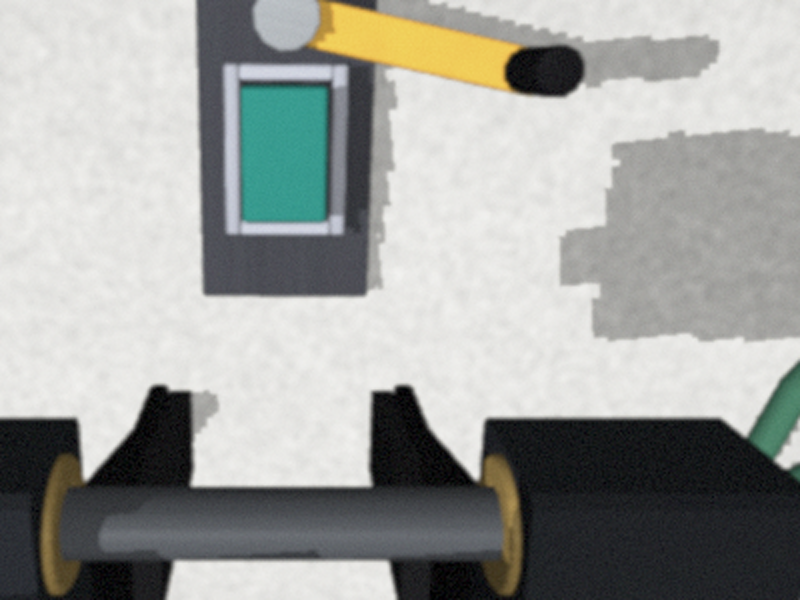

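The block lies flat and home in the pocket, with crop corners from (242,84) to (328,222). The lever knob's top is near crop (560,70).

Emit:
servo_tool([
  {"fingers":-0.1,"x":0,"y":0,"z":0,"roll":-0.1365},
  {"fingers":-0.1,"x":0,"y":0,"z":0,"roll":-0.1365},
  {"fingers":-0.1,"x":0,"y":0,"z":0,"roll":-0.1365},
  {"fingers":-0.1,"x":0,"y":0,"z":0,"roll":-0.1365},
  {"fingers":-0.1,"x":0,"y":0,"z":0,"roll":-0.1365},
  {"fingers":-0.1,"x":0,"y":0,"z":0,"roll":-0.1365},
  {"fingers":-0.1,"x":0,"y":0,"z":0,"roll":-0.1365},
  {"fingers":-0.1,"x":0,"y":0,"z":0,"roll":-0.1365},
])

```text
clock: 43.85
eef_pos: [0.5264, 0.1997, 0.1241]
ee_rot: [0.285, 0.959, 0.0, -0.001]
force: [0.3, 0.8, 0.3]
gripper_width: 0.0391
gripper_force: 0.0
```

Emit:
servo_tool([
  {"fingers":-0.1,"x":0,"y":0,"z":0,"roll":-0.1365},
  {"fingers":-0.1,"x":0,"y":0,"z":0,"roll":-0.1365},
  {"fingers":-0.1,"x":-0.0187,"y":0.0299,"z":0,"roll":0},
  {"fingers":-0.1,"x":-0.0187,"y":0.0299,"z":0,"roll":0},
  {"fingers":-0.1,"x":-0.0187,"y":0.0299,"z":0,"roll":0},
  {"fingers":-0.1,"x":0,"y":0,"z":0,"roll":0},
  {"fingers":-0.1,"x":0,"y":0,"z":0,"roll":0},
  {"fingers":-0.1,"x":0,"y":0,"z":0,"roll":0},
])

```text
clock: 44.65
eef_pos: [0.607, 0.2668, 0.1242]
ee_rot: [0.155, 0.988, -0.001, -0.001]
force: [0.5, -0.2, -0.5]
gripper_width: 0.0393
gripper_force: 0.0
```

```bash
python3 - <<'E'
from h import *
c=dict(np.load("c10.npz")); k=w("wrist",460,125,.0665,c); print("knob",k)
st()
c=arm.calibration("wrist"); i=arm.read_camera("wrist"); cv2.imwrite("pics/w11.png",i)
P=[p("wrist",[*k[:2],z],c) for z in(.0665,.0395)]; print(P)
# dark blob near
g=i.max(2); u,v=map(int,(P[0]+P[1])/2); m=(g<60).astype(np.uint8); n,l,s,ce=cv2.connectedComponentsWithStats(m)
print(g[v,u],s[l[v,u]],ce[l[v,u]])
E
```

```text
knob [0.6073762  0.26759452 0.0665    ]
t 44.6 tcp [0.607  0.2668 0.1242] phi 2.831 F [ 0.5 -0.2 -0.5] w 0.0393 gf 0.0 j7 0.43
[array([322.14293137, 262.50591956]), array([322.02198854, 248.55032506])]
25 [312 238  21  34 581] [321.97762478 255.11359725]
```

Emit:
servo_tool([
  {"fingers":-0.1,"x":0,"y":0.001,"z":0.02,"roll":0},
  {"fingers":-0.1,"x":0,"y":0,"z":0.02,"roll":0},
  {"fingers":-0.1,"x":0,"y":0,"z":0.02,"roll":0},
  {"fingers":-0.1,"x":0,"y":0,"z":0.015,"roll":0},
  {"fingers":-0.1,"x":0,"y":0,"z":0.005,"roll":0},
  {"fingers":-0.1,"x":0,"y":0,"z":0,"roll":0},
  {"fingers":-0.1,"x":0,"y":0,"z":0,"roll":0},
  {"fingers":-1,"x":0,"y":0,"z":0,"roll":0},
], force=15)

```text
clock: 45.5
eef_pos: [0.609, 0.2683, 0.0461]
ee_rot: [0.155, 0.988, 0.0, 0.001]
force: [0.4, 0.3, 0.4]
gripper_width: 0.0359
gripper_force: 0.0
```

Emit:
servo_tool([
  {"fingers":-1,"x":0,"y":0,"z":0,"roll":0},
  {"fingers":-1,"x":0,"y":0,"z":0,"roll":0},
  {"fingers":-1,"x":0,"y":0,"z":0,"roll":0},
  {"fingers":-1,"x":0,"y":0,"z":0,"roll":0},
  {"fingers":-1,"x":0,"y":0,"z":0,"roll":0},
  {"fingers":-1,"x":0,"y":0,"z":0,"roll":0},
  {"fingers":-1,"x":0,"y":0,"z":0,"roll":0},
  {"fingers":-1,"x":0,"y":0,"z":0,"roll":0},
])

```text
clock: 46.3
eef_pos: [0.6086, 0.2678, 0.0452]
ee_rot: [0.155, 0.988, 0.0, 0.0]
force: [-0.3, -0.1, 3.3]
gripper_width: 0.0132
gripper_force: 15.0
```

Emit:
servo_tool([
  {"fingers":-1,"x":0.0004,"y":-0.0074,"z":0,"roll":0.1},
  {"fingers":-1,"x":0.0004,"y":-0.0074,"z":0,"roll":0.1},
  {"fingers":-1,"x":0.0004,"y":-0.0074,"z":0,"roll":0.1},
  {"fingers":-1,"x":0.0004,"y":-0.0074,"z":0,"roll":0.1},
  {"fingers":-1,"x":0.0004,"y":-0.0074,"z":0,"roll":0.1},
  {"fingers":-1,"x":0.0004,"y":-0.0074,"z":0,"roll":0.1},
  {"fingers":-1,"x":0.0004,"y":-0.0074,"z":0,"roll":0.1},
  {"fingers":-1,"x":0.0004,"y":-0.0074,"z":0,"roll":0.1},
])

```text
clock: 47.1
eef_pos: [0.5708, 0.2237, 0.0452]
ee_rot: [0.53, 0.848, 0.0, 0.0]
force: [-0.1, 0.0, 1.7]
gripper_width: 0.0134
gripper_force: 15.0
```

Emit:
servo_tool([
  {"fingers":-1,"x":0.0004,"y":-0.0074,"z":0,"roll":0.1},
  {"fingers":-1,"x":0.0004,"y":-0.0074,"z":0,"roll":0.1},
  {"fingers":-1,"x":0.0004,"y":-0.0074,"z":0,"roll":0.1},
  {"fingers":-1,"x":0.0004,"y":-0.0074,"z":0,"roll":0.1},
  {"fingers":-1,"x":0.0004,"y":-0.0074,"z":0,"roll":0.1},
  {"fingers":-1,"x":0.0002,"y":-0.0055,"z":0,"roll":0.07},
  {"fingers":-1,"x":0,"y":0,"z":0,"roll":0},
  {"fingers":-1,"x":0,"y":0,"z":0,"roll":0},
])

```text
clock: 47.9
eef_pos: [0.5293, 0.2164, 0.0451]
ee_rot: [0.745, 0.667, -0.0, 0.001]
force: [0.2, -2.9, 3.6]
gripper_width: 0.0137
gripper_force: 15.1
```

```bash
python3 - <<'E'
from h import *
o=st(); d=o["eef_pos"][:2]-[.5369,.2902]; print(np.hypot(*d),np.arctan2(d[1],d[0])+np.pi-1.465)
E
```

```text
t 47.9 tcp [0.5293 0.2164 0.0451] phi 1.461 F [ 0.2 -2.9  3.6] w 0.0137 gf 15.1 j7 -0.82
0.0741705285510322 0.0037166993091897194
```

Emit:
servo_tool([
  {"fingers":-1,"x":0,"y":-0.001,"z":0,"roll":0},
  {"fingers":-1,"x":0,"y":-0.001,"z":0,"roll":0},
  {"fingers":-1,"x":0,"y":-0.001,"z":0,"roll":0},
  {"fingers":-1,"x":0,"y":0,"z":0,"roll":0},
  {"fingers":-1,"x":0,"y":0,"z":0,"roll":0},
  {"fingers":-1,"x":0,"y":0,"z":0,"roll":0},
  {"fingers":-1,"x":0,"y":0,"z":0,"roll":0},
  {"fingers":-1,"x":0,"y":0,"z":0,"roll":0},
])

```text
clock: 48.7
eef_pos: [0.5272, 0.2167, 0.0452]
ee_rot: [0.745, 0.667, 0.0, 0.001]
force: [2.6, -4.1, 2.6]
gripper_width: 0.0138
gripper_force: 15.1
```

Emit:
servo_tool([
  {"fingers":-1,"x":0,"y":-0.001,"z":0,"roll":0},
  {"fingers":-1,"x":0,"y":-0.001,"z":0,"roll":0},
  {"fingers":-1,"x":0,"y":0,"z":0,"roll":0},
  {"fingers":-1,"x":0,"y":0,"z":0,"roll":0},
  {"fingers":-1,"x":0,"y":0,"z":0,"roll":0},
  {"fingers":-1,"x":0,"y":0,"z":0,"roll":0},
  {"fingers":-1,"x":0,"y":0,"z":0,"roll":0},
  {"fingers":-1,"x":0,"y":0,"z":0,"roll":0},
])

```text
clock: 49.5
eef_pos: [0.5271, 0.2167, 0.0453]
ee_rot: [0.746, 0.666, 0.002, 0.001]
force: [6.3, -4.6, -0.7]
gripper_width: 0.0135
gripper_force: 15.0
```

Emit:
servo_tool([
  {"fingers":-1,"x":0,"y":0.002,"z":0,"roll":0},
  {"fingers":-1,"x":0,"y":0,"z":0,"roll":0},
  {"fingers":-0.3,"x":0,"y":0,"z":0,"roll":0},
  {"fingers":-0.3,"x":0,"y":0,"z":0,"roll":0},
  {"fingers":-0.3,"x":0,"y":0,"z":0,"roll":0},
  {"fingers":-0.3,"x":0,"y":0,"z":0,"roll":0},
  {"fingers":-0.3,"x":0,"y":0,"z":0,"roll":0},
  {"fingers":-0.3,"x":0,"y":0,"z":-0.01,"roll":0},
])

```text
clock: 50.3
eef_pos: [0.5249, 0.2172, 0.0541]
ee_rot: [0.745, 0.667, -0.001, -0.001]
force: [-0.3, -0.8, -0.5]
gripper_width: 0.0301
gripper_force: 0.0
```

Emit:
servo_tool([
  {"fingers":-0.3,"x":0,"y":0,"z":-0.03,"roll":0},
  {"fingers":-0.3,"x":0,"y":0,"z":-0.03,"roll":0},
  {"fingers":-0.3,"x":-0.01,"y":-0.03,"z":-0.03,"roll":0},
  {"fingers":-0.3,"x":0,"y":-0.04,"z":0,"roll":0},
  {"fingers":-0.3,"x":0,"y":0,"z":0,"roll":0},
  {"fingers":-0.3,"x":0,"y":0,"z":0,"roll":0},
  {"fingers":-0.3,"x":0,"y":0,"z":0,"roll":0},
  {"fingers":-0.3,"x":0,"y":0,"z":0,"roll":0},
])

```text
clock: 51.1
eef_pos: [0.4562, 0.2151, 0.145]
ee_rot: [0.746, 0.666, 0.0, -0.0]
force: [0.3, 0.3, -0.2]
gripper_width: 0.0305
gripper_force: 0.0
```

```bash
python3 - <<'E'
from h import *
st()
s=arm.read_camera("scene"); t=arm.read_camera("top")
f=lambda i,x,y,a,b,k:np.clip(cv2.resize(i[y:y+b,x:x+a],None,fx=k,fy=k,interpolation=cv2.INTER_CUBIC)*1.4,0,255).astype(np.uint8)
cv2.imwrite("pics/end.png",np.vstack([f(s,90,180,400,230,1.9)[:300,:760] if 0 else cv2.resize(f(s,90,170,400,220,1),(545,300)),cv2.resize(f(t,150,150,400,220,1),(545,300))]))
E
```

```text
t 51.1 tcp [0.4562 0.2151 0.145 ] phi 1.459 F [ 0.3  0.3 -0.2] w 0.0305 gf 0.0 j7 -0.70
```

View pics/end.png

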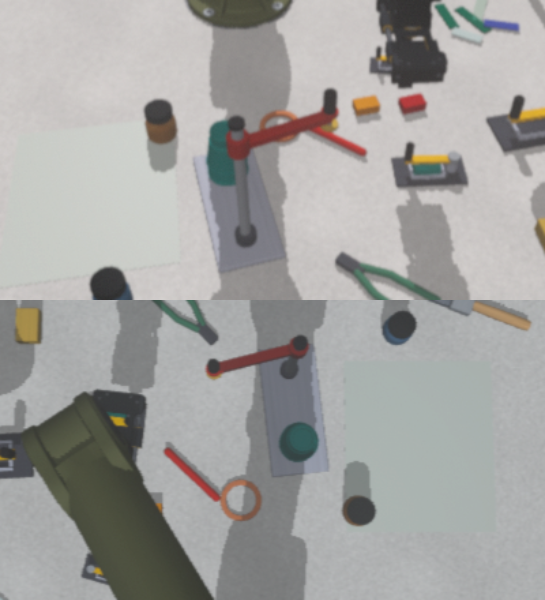

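The end view shows the lever shut across the teal block, the gauge parked and up, and the stack upright. Before handing in, I'll check by colour for any cup that was hidden at the start.

```bash
python3 - <<'E'
from h import *
for n in("scene","top"):
    i=arm.read_camera(n); H=cv2.cvtColor(i,cv2.COLOR_BGR2HSV); m=((H[...,0]>78)&(H[...,0]<100)&(H[...,1]>110)).astype(np.uint8)
    k,l,s,c=cv2.connectedComponentsWithStats(m)
    print(n,[(s[j].tolist(),w(n,*c[j],.03).round(2)[:2].tolist()) for j in range(1,k) if s[j,4]>40])
E
```

```text
scene [([79, 0, 17, 7, 102], [-1.25, -0.63]), ([535, 147, 36, 19, 395], [0.12, 0.83]), ([411, 174, 13, 16, 77], [0.17, 0.4]), ([426, 176, 22, 17, 74], [0.19, 0.44]), ([246, 260, 11, 14, 86], [0.42, -0.07]), ([249, 285, 12, 20, 88], [0.51, -0.07]), ([447, 402, 46, 65, 1496], [0.88, 0.27]), ([77, 457, 58, 23, 1057], [0.84, -0.35])]
top [([216, 80, 18, 47, 840], [0.86, 0.27]), ([466, 80, 38, 47, 1739], [0.86, -0.35]), ([0, 325, 44, 2, 85], [0.33, 0.73]), ([131, 381, 19, 36, 253], [0.16, 0.45]), ([157, 391, 10, 34, 236], [0.14, 0.4])]
```

No other cups are in reach; the remaining blobs are glass sheets and offcuts. Handing in.

```bash
python3 -c "
from station import arm
print(arm.finish_job())"
```

```text
the job is handed in; nothing more can be done
None
```

The job is handed in at about 51 s: both teal cups are nested and pressed home, the gauge touched the top cup and is parked clear, and the teal block lies in the middle clamp with the lever shut against its stop; no verdict came back.

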